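Put the pin blocks away in the bench drawer

ROBOT

A 6-joint arm with a two-finger parallel gripper is mounted at the origin on the work surface. World frame = base frame: x ahead of the robot, y to its left, z up, the work surface at z = 0. Lengths are in mm, angles in rad, forces in N, time in s.
With the tool pointing down it reaches from about 350 to 725 mm from the base axis. Payload 4.3 kg.
Tool frame: the origin (TCP) lies at the very end of the fingers, on their centre line; the grasp point (between the pads) lies 19 mm behind it (grip_point_offset is the z of the grasp point in the tool frame, in mm); z points along the fingers, y is the line along which they close (so a half turn about z gives the same grasp; the last joint's range is limited). The gripper opens to 85 mm and grips with 20 to 120 N. Pads are 22 mm wide; open, the fingers measure 114 mm over their backs; the gripper's body (76 mm by 85 mm) begins 54 mm behind the grasp point. The pads swing forward as they close: fully open they stand 13 mm farther back than shut.
Start: joints at [-1.404, 0.377, 0.081, 1.274, 0, 1.46], TCP at [157.145, -553.148, 231.329] pointing down, gripper open.
Joint ranges: [-2.72, 2.72], [-0.84, 1.66], [-1.02, 1.22], [-1.77, 2.12], [-1.37, 1.28], [-3.14, 3.14]. Speed limits (rad/s): [2.57, 2.57, 3.14, 3.14, 3.14, 3.14].

INTERFACE

Orientations are given as a 3x3 rotation matrix whose columns are the frame's x, y, z axes.
In Python, from station import read_state, capture, job_done, grip_point_offset gives the robot as it stands. The module is installed in compiled form; this text tells all that it offers.
- The arm moves only by the tool jog_arm, never from a script. Its argument "series" is a list of rows, each an object with "slide": the shift along the tool's x, y, z in m, a list of three; "rot": the turn, a rotation vector about the tool's x, y, z in rad, a list of three; "gripper": the opening, from 0 (shut) to 1 (fully open). A call has 1 to 20 rows; each row shifts and turns the commanded pose from where the row before left it, along the tool's axes as they then stand; what a row does not reach is not made up. A row lasts 1/10 s, in which the tool goes at most 50 mm and 8.59 degrees, less where a joint would pass 70% of its speed; a pose out of reach is approached as far as the arm can. A call with a gripper value outside its range is refused whole. The fingers move at their own pace and stop on an object; the grip force is fixed at half the most. Time passes only in rows, so rows that do not move let the fingers close. It gives the time, the measured TCP pose, the force, the opening and the grip force at its end, in the units of the state.
- read_state(): the state, without advancing time (a new reading comes with each control period).
- capture(name): name is "side" or "top" or "wrist"; returns a dict with "color" (480x640x3 uint8, blue, green, red), "fov_y" (degrees; the focal length in pixels is half the picture's height over the tangent of half this angle, whatever the lens; pixels are square), "cx", "cy" (the principal point, pixels), "k1" (the pictures are not rectified: a ray, as slopes to the right and down, at radius r is drawn at 1 + k1 r^2 times it, then the intrinsics apply), "world_to_cam" (4x4, takes a point from world to camera coordinates); the wrist camera has in their place "T_tool_cam" (4x4, takes a point from camera to tool coordinates, whose origin is the TCP and whose axes are the flange's). Camera axes: x right, y up, looking along -z (the intrinsics and any distortion apply to the point x, -y, -z); pixel columns grow to the right and rows downward; lengths in mm; the calibration is good to about 2 mm. A picture is of the moment at which its call begins: read the wrist's pose just before it. There is no depth.
- job_done(): hands the job in; it is judged then, once.
The state is a dict: "clock": time; "joints": joint angles; "joint_vel": joint speeds; "effort": joint torques, N m; "position": TCP position; "orientation": TCP orientation; "wrist_force": force on the tool from outside, world axes, zero at the start; "torque": the same for the moment, N m; "gripper_width": finger opening in mm; "grasp_force": force on a finger pad.
Only numpy, scipy, OpenCV 4.12 (cv2) and the standard library are available. Lean on these libraries where they do the work, as an engineer would, in place of code of your own. Each camera call takes 0.05 s, during which the arm holds its last target. There are 200 camera calls.

TASK

Clear the sorting tray on the dental bench: pull the low bench drawer fully open by its tab, set every piece from the tray flat and right way up (blocks with their pins up) in a drawer pocket cut to its own shape - long blocks in the long pockets, short blocks in the short pockets, the round plate in the square pocket - then push the drawer fully shut. Leave the dropper bottle, the amber jar and the beaker where they stand.

Things in the scene. Friction and masses are not known exactly. Their poses are not given: they have to be found in the camera images.
- tray: grey sorting tray, fixed, 266 (x) x 258 (y); floor 5 thick; walls and dividers 6 thick, tops 17 above the table. 2 x 3 compartments, each 124 (x) x 78 (y), centred at x = -85 and +45, y = -84, 0 and +84 in this frame. Origin on the table, mid-width, 20 beyond the tray's middle in +x. It stands left or right of the robot's middle line, the cabinet on the other side
- cabinet: low white drawer cabinet, 270 deep x 274 wide x 63 high, fixed. Origin on the table at mid-width, 115 in front of the cabinet shell, which runs from x = 115 to 385 in this frame (the fully open drawer lies above the origin). x points into the cabinet; the drawer pulls out along -x
- drawer (a joint): drawer slide in m: 0 shut, 0.245 fully open (stop); starts shut or up to 30 mm ajar; about 1.5 N of friction, stays where left. Inside, a grey plastic insert 11 thick on the floor has six through pockets: 2 long 122 (y) x 48 (x), 3 short 82 x 48, 1 square 66 x 66; blocks lie along y. Side walls 16 high. Fully open, the rear pockets end 25 in front of the shell
- pull_tab (a point): middle of the top edge (87 above the table) of the steel pull tab on the drawer front. Tab: 10 thick (drawer x), 80 wide (y), rising 24 above the cabinet top (63) and 25 above the rest of the front (62 above the table, 12 thick, 274 wide). It can be pinched from above across x to pull; push tab or front along +x to shut. Axes: x into the cabinet, z up
- long_a: long beech pin block, 110 long x 36 wide x 30 high, with four dark steel pins (7 dia, standing 8 up) in a row on top; about 100 g. Origin at the centre of its underside, x along its length, y across, z up out of the pinned face. Starts pins up in a tray compartment, its length roughly along the tray's x. May be absent
- long_b: long beech pin block, 110 long x 36 wide x 30 high, with four dark steel pins (7 dia, standing 8 up) in a row on top; about 100 g. Origin at the centre of its underside, x along its length, y across, z up out of the pinned face. Starts pins up in a tray compartment, its length roughly along the tray's x. May be absent
- short_a: short beech pin block, 70 long x 36 wide x 30 high, with two dark steel pins (7 dia, standing 8 up) in a row on top; about 65 g. Origin at the centre of its underside, x along its length, y across, z up out of the pinned face. Starts pins up in a tray compartment, its length roughly along the tray's x. May be absent
- short_b: short beech pin block, 70 long x 36 wide x 30 high, with two dark steel pins (7 dia, standing 8 up) in a row on top; about 65 g. Origin at the centre of its underside, x along its length, y across, z up out of the pinned face. Starts pins up in a tray compartment, its length roughly along the tray's x. May be absent
- plate: round white plaster mounting plate, 54 in diameter x 30 high, with a flat grey cross marked on its top; origin at the centre of its underside, z up. About 100 g. Starts flat in a compartment of the tray. May be absent
- dropper: bystander: white dropper bottle, 52 dia x 120 high, standing on the table beyond the tray; origin at the centre of its base
- amber_jar: bystander: small amber jar, 44 dia x 60 high, standing on the cabinet top; origin at the centre of its base
- beaker: bystander: clear beaker, 72 dia x 100 high, standing on the table beyond the tray; origin at the centre of its base
- short_c: short beech pin block, 70 long x 36 wide x 30 high, with two dark steel pins (7 dia, standing 8 up) in a row on top; about 65 g. Origin at the centre of its underside, x along its length, y across, z up out of the pinned face. Starts pins up in a tray compartment, its length roughly along the tray's x. May be absent
- drawer_front (a point): point on the drawer floor (12 above the table) at mid-width, at the foot of the drawer front's inner face; moves with the drawer; x into the cabinet, y across, z up. Pocket centres in this frame (x, y): long pockets (46, -48) and (121, -48); short pockets (46, 68), (196, -48) and (196, 68); square pocket (121, 68)

How it is judged (in metres and radians):
On the way, in this order (a step that is already met when the one before it is completed fails the run):
1. the drawer is pulled open (to at least 225 mm) (value of joint drawer above 0.225 m), for 0.2 s.
2. every piece present lies flat in a pocket of its own kind, with the drawer still open (((x of long_a in the frame of drawer_front between 0.035 and 0.057 m and y of long_a in the frame of drawer_front between -0.059 and -0.037 m) or (x of long_a in the frame of drawer_front between 0.11 and 0.132 m and y of long_a in the frame of drawer_front between -0.059 and -0.037 m)) and z of long_a in the frame of drawer_front between -0.005 and 0.005 m and angle between each of long_a, long_b, short_a, short_b, short_c, plate's own z axis and vertical below 0.12 rad and ((x of long_b in the frame of drawer_front between 0.035 and 0.057 m and y of long_b in the frame of drawer_front between -0.059 and -0.037 m) or (x of long_b in the frame of drawer_front between 0.11 and 0.132 m and y of long_b in the frame of drawer_front between -0.059 and -0.037 m)) and z of long_b in the frame of drawer_front between -0.005 and 0.005 m and ((x of short_a in the frame of drawer_front between 0.035 and 0.057 m and y of short_a in the frame of drawer_front between 0.057 and 0.079 m) or (x of short_a in the frame of drawer_front between 0.185 and 0.207 m and y of short_a in the frame of drawer_front between -0.059 and -0.037 m) or (x of short_a in the frame of drawer_front between 0.185 and 0.207 m and y of short_a in the frame of drawer_front between 0.057 and 0.079 m)) and z of short_a in the frame of drawer_front between -0.005 and 0.005 m and ((x of short_b in the frame of drawer_front between 0.035 and 0.057 m and y of short_b in the frame of drawer_front between 0.057 and 0.079 m) or (x of short_b in the frame of drawer_front between 0.185 and 0.207 m and y of short_b in the frame of drawer_front between -0.059 and -0.037 m) or (x of short_b in the frame of drawer_front between 0.185 and 0.207 m and y of short_b in the frame of drawer_front between 0.057 and 0.079 m)) and z of short_b in the frame of drawer_front between -0.005 and 0.005 m and ((x of short_c in the frame of drawer_front between 0.035 and 0.057 m and y of short_c in the frame of drawer_front between 0.057 and 0.079 m) or (x of short_c in the frame of drawer_front between 0.185 and 0.207 m and y of short_c in the frame of drawer_front between -0.059 and -0.037 m) or (x of short_c in the frame of drawer_front between 0.185 and 0.207 m and y of short_c in the frame of drawer_front between 0.057 and 0.079 m)) and z of short_c in the frame of drawer_front between -0.005 and 0.005 m and x of plate in the frame of drawer_front between 0.11 and 0.132 m and y of plate in the frame of drawer_front between 0.057 and 0.079 m and z of plate in the frame of drawer_front between -0.005 and 0.005 m and value of joint drawer above 0.15 m), for 0.2 s.
3. the drawer is pushed shut (value of joint drawer below 0.006 m), for 0.2 s.
At the end, for the whole second after the job is handed in: Every piece present lies right way up (within 7 degrees) on the floor of a pocket of its own kind (centre within 11 mm of the pocket's, along and across, not perched on an edge), at rest, and the drawer is shut to within 6 mm (((x of long_a in the frame of drawer_front between 0.035 and 0.057 m and y of long_a in the frame of drawer_front between -0.059 and -0.037 m) or (x of long_a in the frame of drawer_front between 0.11 and 0.132 m and y of long_a in the frame of drawer_front between -0.059 and -0.037 m)) and z of long_a in the frame of drawer_front between -0.005 and 0.005 m and angle between each of long_a, long_b, short_a, short_b, short_c, plate's own z axis and vertical below 0.12 rad and ((x of long_b in the frame of drawer_front between 0.035 and 0.057 m and y of long_b in the frame of drawer_front between -0.059 and -0.037 m) or (x of long_b in the frame of drawer_front between 0.11 and 0.132 m and y of long_b in the frame of drawer_front between -0.059 and -0.037 m)) and z of long_b in the frame of drawer_front between -0.005 and 0.005 m and ((x of short_a in the frame of drawer_front between 0.035 and 0.057 m and y of short_a in the frame of drawer_front between 0.057 and 0.079 m) or (x of short_a in the frame of drawer_front between 0.185 and 0.207 m and y of short_a in the frame of drawer_front between -0.059 and -0.037 m) or (x of short_a in the frame of drawer_front between 0.185 and 0.207 m and y of short_a in the frame of drawer_front between 0.057 and 0.079 m)) and z of short_a in the frame of drawer_front between -0.005 and 0.005 m and ((x of short_b in the frame of drawer_front between 0.035 and 0.057 m and y of short_b in the frame of drawer_front between 0.057 and 0.079 m) or (x of short_b in the frame of drawer_front between 0.185 and 0.207 m and y of short_b in the frame of drawer_front between -0.059 and -0.037 m) or (x of short_b in the frame of drawer_front between 0.185 and 0.207 m and y of short_b in the frame of drawer_front between 0.057 and 0.079 m)) and z of short_b in the frame of drawer_front between -0.005 and 0.005 m and ((x of short_c in the frame of drawer_front between 0.035 and 0.057 m and y of short_c in the frame of drawer_front between 0.057 and 0.079 m) or (x of short_c in the frame of drawer_front between 0.185 and 0.207 m and y of short_c in the frame of drawer_front between -0.059 and -0.037 m) or (x of short_c in the frame of drawer_front between 0.185 and 0.207 m and y of short_c in the frame of drawer_front between 0.057 and 0.079 m)) and z of short_c in the frame of drawer_front between -0.005 and 0.005 m and x of plate in the frame of drawer_front between 0.11 and 0.132 m and y of plate in the frame of drawer_front between 0.057 and 0.079 m and z of plate in the frame of drawer_front between -0.005 and 0.005 m and linear speed of each of long_a, long_b, short_a, short_b, short_c, plate below 0.03 m/s and value of joint drawer below 0.006 m); the robot touches nothing.
It fails at once if the dropper bottle is moved more than 30 mm or tipped (distance of dropper from where it was at the start of the episode above 0.03 m or angle between dropper's own z axis and vertical above 0.4 rad).
It fails at once if the amber jar is moved more than 30 mm or tipped (distance of amber_jar from where it was at the start of the episode above 0.03 m or angle between amber_jar's own z axis and vertical above 0.4 rad).
It fails at once if the beaker is moved more than 30 mm or tipped (distance of beaker from where it was at the start of the episode above 0.03 m or angle between beaker's own z axis and vertical above 0.4 rad).
Of long_a, long_b, short_a, short_b, short_c, plate only 4 to 6 are there at a start; the rules pass over those that are not, and their reading is None.
At some moment in a run one of long_a, long_b, short_a, short_b, short_c, plate may be knocked a few centimetres aside while the robot is not near it.
Once in a run the grip may slacken for a moment while it holds something.
It also fails if it takes over 210 s, if anything falls off the work surface, if the arm or the gripper's body presses on something with over 40 N, if the wrist force passes 120 N, or if a joint passes its speed limit or range.

## Working session

There is one attempt and no reset: what is moved stays moved. The work goes in short steps, Python scripts to look and compute and a tool call to move; the robot and the scene stay as the last step left them, time stands still between calls to the robot, and variables do not carry over. Pictures are saved under pics/ and viewed, at most 14 in all, crops included, and the job is handed in when it is done.

Besides the shell and the picture viewer there is one more tool, called after "Emit:" as name(argument=value, ...), one argument or row to a line, values as JSON. jog_arm: Moves the arm, as the interface text tells. Its arguments: {"type":"object","properties":{"series":{"type":"array","items":{"type":"object","properties":{"slide":{"type":"array","items":{"type":"number"}},"rot":{"type":"array","items":{"type":"number"}},"gripper":{"type":"number"}}}}},"required":["series"]}

```bash
mkdir -p pics; cat > h.py <<'E'
import numpy as np, cv2
from station import *
def ray(c,uv,pose=None):
    f=240/np.tan(np.radians(c["fov_y"])/2)
    d=np.array([(uv[0]-c["cx"])/f,(uv[1]-c["cy"])/f]); s=d.copy()
    for _ in range(20): s=d/(1+c["k1"]*(s@s))
    v=np.array([s[0],-s[1],-1.])
    if "world_to_cam" in c: M=np.linalg.inv(np.array(c["world_to_cam"]))
    else:
        T=np.eye(4);T[:3,:3]=pose["orientation"];T[:3,3]=pose["position"];M=T@np.array(c["T_tool_cam"])
    return M[:3,3],M[:3,:3]@v
def onz(c,uv,z,pose=None):
    o,v=ray(c,uv,pose); return o+v*(z-o[2])/v[2]
def proj(c,p,pose=None):
    f=240/np.tan(np.radians(c["fov_y"])/2)
    if "world_to_cam" in c: W=np.array(c["world_to_cam"])
    else:
        T=np.eye(4);T[:3,:3]=pose["orientation"];T[:3,3]=pose["position"];W=np.linalg.inv(T@np.array(c["T_tool_cam"]))
    q=W@np.append(p,1); s=np.array([q[0],-q[1]])/-q[2]
    return s*(1+c["k1"]*(s@s))*f+[c["cx"],c["cy"]]
E
python3 - <<'E'
from h import *
for n in ("top","side"):
    c=capture(n); cv2.imwrite(f"pics/{n}0.png",c["color"])
    print({k:v for k,v in c.items() if k!="color"})
print(read_state(),grip_point_offset)
c=capture("wrist");print(c["T_tool_cam"],c["fov_y"])
E
```

```text
{'fov_y': 54.03436633681161, 'cx': 319.23989464812445, 'cy': 234.82959466354038, 'k1': -0.12692118267394162, 'world_to_cam': array([[ 1.89514595e-03, -9.99510103e-01,  3.12404032e-02,
        -6.88186387e+00],
       [ 9.92743050e-01,  5.63683601e-03,  1.20122700e-01,
        -6.36971018e+02],
       [-1.20239949e-01,  3.07860431e-02,  9.92267390e-01,
        -8.36608029e+02],
       [ 0.00000000e+00,  0.00000000e+00,  0.00000000e+00,
         1.00000000e+00]])}
{'fov_y': 54.32083848752581, 'cx': 322.8837845334326, 'cy': 240.27283400266242, 'k1': -0.009905593962957069, 'world_to_cam': array([[ 9.94049962e-01, -1.08921429e-01, -8.92164731e-04,
        -6.08294450e+02],
       [ 8.37175355e-02,  7.58740343e-01,  6.45991072e-01,
        -1.30996042e+02],
       [-6.96853494e-02, -6.42222090e-01,  7.63344443e-01,
        -9.09502440e+02],
       [ 0.00000000e+00,  0.00000000e+00,  0.00000000e+00,
         1.00000000e+00]])}
{'clock': 0.1, 'joints': array([-1.40432726e+00,  3.78016065e-01,  7.97971060e-02,  1.27441789e+00,
        3.79057229e-05,  1.46048188e+00]), 'joint_vel': array([ 0.
[... 257 characters left out ...]
22,  230.45400646]), 'orientation': array([[ 9.61939401e-01,  2.73262726e-01, -2.67595289e-04],
       [ 2.73262751e-01, -9.61937707e-01,  1.82136070e-03],
       [ 2.40299990e-04, -1.82516244e-03, -9.99998306e-01]]), 'wrist_force': array([ 0.11221933, -0.56875088,  0.33679792]), 'torque': array([-0.04491366,  0.02267482, -0.00623201]), 'grasp_force': 0.0, 'gripper_width': 85.3136081687764} -18.700000000000003
[[ 8.05176890e-04  9.51769418e-01  3.06813179e-01  7.86933207e+01]
 [ 9.99999493e-01 -5.80806029e-04 -8.22595257e-04 -8.76418386e-02]
 [-6.04722065e-04  3.06813686e-01 -9.51769403e-01 -1.41921496e+02]
 [ 0.00000000e+00  0.00000000e+00  0.00000000e+00  1.00000000e+00]] 59.95303118411024
```

View pics/top0.png

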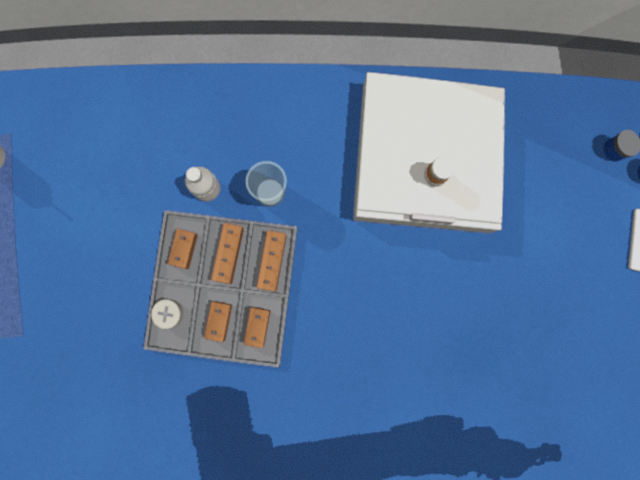

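View pics/side0.png

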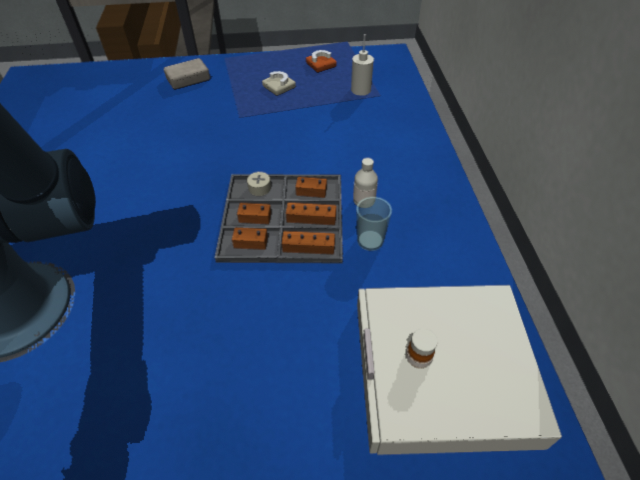

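The top view shows all six pieces. The tray is on the left, with corners near (165,212), (297,225), (281,366) and (144,349). The cabinet is on the right with its tab at about (411–453, 218). The jar stands at (438,172), the dropper at (203,185) and the beaker at (266,183).

```bash
cat > m.py <<'E'
from h import *
def measure(c,pose=None,zt=35):
    im=c["color"]; hsv=cv2.cvtColor(im,cv2.COLOR_BGR2HSV)
    m=cv2.inRange(hsv,(5,120,60),(20,255,255)); m=cv2.morphologyEx(m,cv2.MORPH_CLOSE,np.ones((7,7)))
    out=[]
    for k in cv2.findContours(m,0,1)[0]:
        if cv2.contourArea(k)<400: continue
        w=np.array([onz(c,p,zt,pose)[:2] for p in k[:,0].astype(float)],np.float32)
        (cx,cy),(a,b),t=cv2.minAreaRect(w)
        if a<b: t+=90
        out.append([cx,cy,max(a,b),min(a,b),(t+90)%180-90])
    return np.round(out,1)
E
python3 - <<'E'
from m import *
c=capture("top");print(measure(c))
c2=capture("side");print(measure(c2))
print("tray corners z17",[np.round(onz(c,p,17)[:2]) for p in[(165,212),(297,225),(281,366),(144,349)]])
i=c["color"];cv2.imwrite("pics/a.png",cv2.resize(i[60:240,345:515],None,fx=3.3,fy=3.3,interpolation=2))
i=c2["color"];cv2.imwrite("pics/b.png",cv2.resize(i[270:460,345:565],None,fx=3,fy=3,interpolation=2))
E
```

```text
[[467.1 110.2  68.3  35.3  -9.5]
 [477.2 181.9  68.6  36.9 -10.5]
 [589.2  84.6 107.   35.5  -9.6]
 [610.2 251.3  66.5  39.4 -13.1]
 [602.6 166.9 106.8  37.3 -11.1]]
[[588.   73.6 110.1  56.4 -10.6]
 [471.9 135.2 130.   71.1  82.2]
 [601.2 156.  109.3  60.2 -10.8]
 [609.3 239.9  69.9  62.6 -12.8]]
tray corners z17 [array([682., 292.]), array([658.,  37.]), array([394.,  65.]), array([422., 324.])]
```

View pics/a.png

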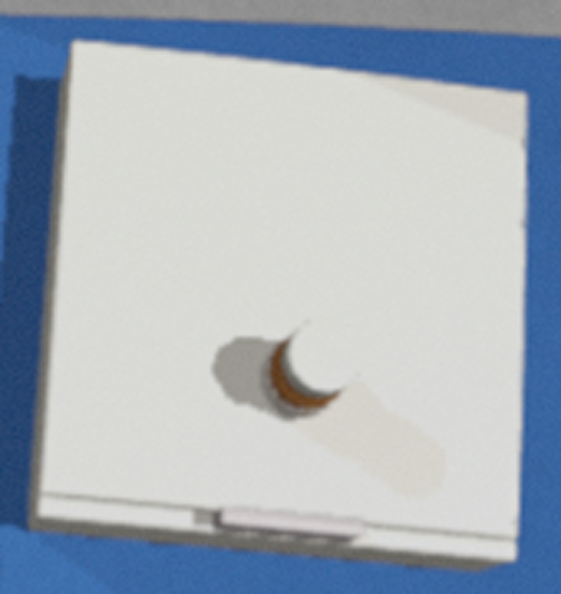

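View pics/b.png

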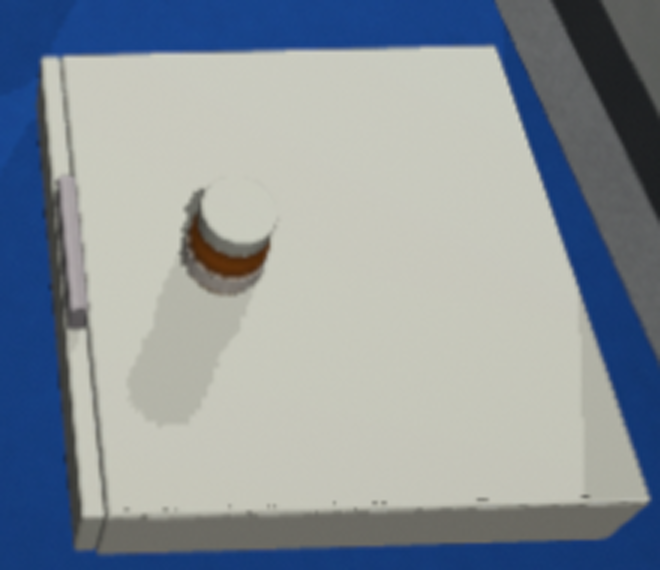

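The top crop shows the shell's back corners at (72,40) and (526,93), its front top edge from (42,493) to (517,537), and the tab's top face around (217–363, 508–538). The side crop shows the shell's front edge from (62,57) to (105,515), the tab's top from (67,178) to (77,320), and the jar near (232,245).

```bash
python3 - <<'E'
from h import *
c=capture("top");s=capture("side")
T=lambda p,z:onz(c,(345+p[0]/3.3,60+p[1]/3.3),z)[:2].round(1)
S=lambda p,z:onz(s,(345+p[0]/3,270+p[1]/3),z)[:2].round(1)
P=[T(p,63) for p in[(72,40),(526,93),(42,493),(517,537)]];print("top shell BL BR FL FR",P)
Q=[S(p,63) for p in[(497,46),(649,498),(62,57),(105,515)]];print("side",Q)
for n,A in(("t",P),("s",Q)):
    A=np.array(A);print(n,"frontmid",A[2:].mean(0),"backmid",A[:2].mean(0),"yaw",np.degrees(np.arctan2(*(A[:2].mean(0)-A[2:].mean(0))[::-1])),np.degrees(np.arctan2(*(A[0]-A[1])*[-1,1])), np.linalg.norm(A[2]-A[3]),np.linalg.norm(A[:2].mean(0)-A[2:].mean(0)))
print("front outer top",T((37,517),62),T((516,561),62),S((42,58),62),S((77,518),62))
print("tab top",[T(p,87) for p in[(217,508),(363,522),(222,524),(357,539)]],[S(p,87) for p in[(59,178),(73,177),(71,310),(86,308)]])
print("jar base",T((285,385),63),S((230,275),63), "jar top", T((328,355),123),S((238,210),123))
E
```

```text
top shell BL BR FL FR [array([950.3, -94.8]), array([ 927.6, -368.7]), array([681.2, -73.9]), array([ 658.8, -345.5])]
side [array([951.8, -96.1]), array([ 927.8, -366.1]), array([683.1, -74.6]), array([ 658.8, -344. ])]
t frontmid [ 670.  -209.7] backmid [ 938.95 -231.75] yaw -4.686940559150808 -4.737672914964095 272.5221458891002 269.852376309715
s frontmid [ 670.95 -209.3 ] backmid [ 939.8 -231.1] yaw -4.63574953814726 -5.07960786001457 270.4937152689504 269.7323905280935
front outer top [667.9 -71.1] [ 645.2 -344.7] [670.9 -73.3] [ 645.  -343.5]
tab top [array([ 669.6, -166.3]), array([ 662.7, -247.3]), array([ 660.9, -168.9]), array([ 653.3, -243.6])] [array([ 663.4, -170.4]), array([ 671.3, -170.6]), array([ 656.8, -247.7]), array([ 664.7, -247.5])]
jar base [ 744.5 -212.8] [ 750.5 -226.8] jar top [ 746.1 -220. ] [ 746.8 -218.9]
```

```bash
cat > plan.py <<'E'
import sys
from h import *
from scipy.spatial.transform import Rotation as R
# plan.py x y z yaw : turn first, then slide (tool axes after the turn), meters
def plan(x,y,z,yaw):
    s=read_state();a=np.radians(yaw)
    Rt=np.array([[np.cos(a),np.sin(a),0],[np.sin(a),-np.cos(a),0],[0,0,-1]])
    rv=R.from_matrix(s["orientation"].T@Rt).as_rotvec()
    d=Rt.T@(np.array([x,y,z])-s["position"])/1000
    n=max(1,int(np.ceil(np.linalg.norm(rv)/.145)));m=max(1,int(np.ceil(np.linalg.norm(d)/.045)))
    print("clock",round(s["clock"],1),"pos",s["position"].round(1),"w",s["gripper_width"].round(1),"gf",round(float(s["grasp_force"]),1),"F",s["wrist_force"].round(1))
    print("rot",(rv/n).round(4).tolist(),"x",n,"| slide",(d/m).round(4).tolist(),"x",m)
if __name__=="__main__": plan(*map(float,sys.argv[1:5]))
E
python3 plan.py 662 -208.5 150 85.25
```

```text
Traceback (most recent call last):
  File "plan.py", line 13, in <module>
    if __name__=="__main__": plan(*map(float,sys.argv[1:5]))
                             ~~~~^^^^^^^^^^^^^^^^^^^^^^^^^^^
  File "plan.py", line 11, in plan
    print("clock",round(s["clock"],1),"pos",s["position"].round(1),"w",s["gripper_width"].round(1),"gf",round(float(s["grasp_force"]),1),"F",s["wrist_force"].round(1))
                                                                       ^^^^^^^^^^^^^^^^^^^^^^^^
AttributeError: 'float' object has no attribute 'round'
```

```bash
sed -i 's/s\["gripper_width"\].round(1)/round(s["gripper_width"],1)/' plan.py; python3 plan.py 662 -208.5 150 85.25
```

```text
clock 0.3 pos [ 157.1 -553.   231.1] w 85.4 gf 0.0 F [ 0.3 -0.1 -0.2]
rot [-0.0, -0.0, -0.1346] x 9 | slide [0.0275, 0.0339, 0.0058] x 14
```

Emit:
jog_arm(
  series=[
    {"rot": [0,0,-0.1346],"gripper": 0.4},
    {"rot": [0,0,-0.1346],"gripper": 0.4},
    {"rot": [0,0,-0.1346],"gripper": 0.4},
    {"rot": [0,0,-0.1346],"gripper": 0.4},
    {"rot": [0,0,-0.1346],"gripper": 0.4},
    {"rot": [0,0,-0.1346],"gripper": 0.4},
    {"rot": [0,0,-0.1346],"gripper": 0.4},
    {"rot": [0,0,-0.1346],"gripper": 0.4},
    {"rot": [0,0,-0.1346],"gripper": 0.4},
    {"slide": [0.0275,0.0339,0.0058],"gripper": 0.4},
    {"slide": [0.0275,0.0339,0.0058],"gripper": 0.4},
    {"slide": [0.0275,0.0339,0.0058],"gripper": 0.4},
    {"slide": [0.0275,0.0339,0.0058],"gripper": 0.4},
    {"slide": [0.0275,0.0339,0.0058],"gripper": 0.4},
    {"slide": [0.0275,0.0339,0.0058],"gripper": 0.4},
    {"slide": [0.0275,0.0339,0.0058],"gripper": 0.4},
    {"slide": [0.0275,0.0339,0.0058],"gripper": 0.4},
    {"slide": [0.0275,0.0339,0.0058],"gripper": 0.4},
    {"slide": [0.0275,0.0339,0.0058],"gripper": 0.4},
    {"slide": [0.0275,0.0339,0.0058],"gripper": 0.4},
  ],
)

```text
invalid input
```

```bash
python3 plan.py 662 -208.5 150 85.25
```

```text
clock 0.3 pos [ 157.1 -553.   231.1] w 85.4 gf 0.0 F [ 0.3 -0.1 -0.2]
rot [-0.0, -0.0, -0.1346] x 9 | slide [0.0275, 0.0339, 0.0058] x 14
```

Emit:
jog_arm(
  series=[
    {"slide": [0,0,0],"rot": [0,0,-0.1346],"gripper": 0.4},
    {"slide": [0,0,0],"rot": [0,0,-0.1346],"gripper": 0.4},
    {"slide": [0,0,0],"rot": [0,0,-0.1346],"gripper": 0.4},
    {"slide": [0,0,0],"rot": [0,0,-0.1346],"gripper": 0.4},
    {"slide": [0,0,0],"rot": [0,0,-0.1346],"gripper": 0.4},
    {"slide": [0,0,0],"rot": [0,0,-0.1346],"gripper": 0.4},
    {"slide": [0,0,0],"rot": [0,0,-0.1346],"gripper": 0.4},
    {"slide": [0,0,0],"rot": [0,0,-0.1346],"gripper": 0.4},
    {"slide": [0,0,0],"rot": [0,0,-0.1346],"gripper": 0.4},
    {"slide": [0.0275,0.0339,0.0058],"rot": [0,0,0],"gripper": 0.4},
    {"slide": [0.0275,0.0339,0.0058],"rot": [0,0,0],"gripper": 0.4},
    {"slide": [0.0275,0.0339,0.0058],"rot": [0,0,0],"gripper": 0.4},
    {"slide": [0.0275,0.0339,0.0058],"rot": [0,0,0],"gripper": 0.4},
    {"slide": [0.0275,0.0339,0.0058],"rot": [0,0,0],"gripper": 0.4},
    {"slide": [0.0275,0.0339,0.0058],"rot": [0,0,0],"gripper": 0.4},
    {"slide": [0.0275,0.0339,0.0058],"rot": [0,0,0],"gripper": 0.4},
    {"slide": [0.0275,0.0339,0.0058],"rot": [0,0,0],"gripper": 0.4},
    {"slide": [0.0275,0.0339,0.0058],"rot": [0,0,0],"gripper": 0.4},
    {"slide": [0.0275,0.0339,0.0058],"rot": [0,0,0],"gripper": 0.4},
  ],
)

```text
clock: 2.25
position: [519.1, -305.9, 173.2]
orientation: [[0.082, 0.997, 0.0], [0.997, -0.082, -0.0], [-0.0, 0.0, -1.0]]
wrist_force: [-0.9, -1.2, 0.3]
gripper_width: 33.7
grasp_force: 0.0
```

```bash
python3 plan.py 662 -208.5 150 85.25
```

```text
clock 2.2 pos [ 519.1 -305.9  173.2] w 33.7 gf 0.0 F [-0.9 -1.2  0.3]
rot [0.0003, 0.0004, 0.0004] x 1 | slide [0.0272, 0.0336, 0.0058] x 4
```

Emit:
jog_arm(
  series=[
    {"slide": [0.0272,0.0336,0.0058],"rot": [0,0,0],"gripper": 0.4},
    {"slide": [0.0272,0.0336,0.0058],"rot": [0,0,0],"gripper": 0.4},
    {"slide": [0.0272,0.0336,0.0058],"rot": [0,0,0],"gripper": 0.4},
    {"slide": [0.0272,0.0336,0.0058],"rot": [0,0,0],"gripper": 0.4},
    {"slide": [0,0,0],"rot": [0,0,0],"gripper": 0.4},
    {"slide": [0,0,0.02],"rot": [0,0,0],"gripper": 0.4},
    {"slide": [0,0,0.02],"rot": [0,0,0],"gripper": 0.4},
    {"slide": [0,0,0.02],"rot": [0,0,0],"gripper": 0.4},
    {"slide": [0,0,0.012],"rot": [0,0,0],"gripper": 0.4},
    {"slide": [0,0,0.01],"rot": [0,0,0],"gripper": 0.4},
    {"slide": [0,0,0],"rot": [0,0,0],"gripper": 0.4},
    {"slide": [0,0,0],"rot": [0,0,0],"gripper": 0.4},
  ],
)

```text
clock: 3.45
position: [660.8, -210.0, 68.7]
orientation: [[0.083, 0.997, 0.001], [0.997, -0.083, -0.0], [-0.0, 0.001, -1.0]]
wrist_force: [0.6, -1.0, -1.0]
gripper_width: 34.4
grasp_force: 0.0
```

```bash
python3 plan.py 662 -208.5 67 85.25
```

```text
clock 3.5 pos [ 660.8 -210.    68.7] w 34.4 gf 0.0 F [ 0.6 -1.  -1. ]
rot [0.0006, 0.0003, 0.0001] x 1 | slide [0.0016, 0.0011, 0.0017] x 1
```

Emit:
jog_arm(
  series=[
    {"slide": [0,0,0.001],"rot": [0,0,0],"gripper": 0},
    {"slide": [0,0,0],"rot": [0,0,0],"gripper": 0},
    {"slide": [0,0,0],"rot": [0,0,0],"gripper": 0},
    {"slide": [0,0,0],"rot": [0,0,0],"gripper": 0},
    {"slide": [0,0,0],"rot": [0,0,0],"gripper": 0},
    {"slide": [0,0,0],"rot": [0,0,0],"gripper": 0},
    {"slide": [0,-0.005,0],"rot": [0,0,0],"gripper": 0},
    {"slide": [0,-0.01,0],"rot": [0,0,0],"gripper": 0},
    {"slide": [0,-0.02,0],"rot": [0,0,0],"gripper": 0},
    {"slide": [0,-0.025,0],"rot": [0,0,0],"gripper": 0},
    {"slide": [0,-0.025,0],"rot": [0,0,0],"gripper": 0},
    {"slide": [0,-0.025,0],"rot": [0,0,0],"gripper": 0},
    {"slide": [0,-0.025,0],"rot": [0,0,0],"gripper": 0},
    {"slide": [0,-0.025,0],"rot": [0,0,0],"gripper": 0},
    {"slide": [0,-0.025,0],"rot": [0,0,0],"gripper": 0},
    {"slide": [0,-0.025,0],"rot": [0,0,0],"gripper": 0},
    {"slide": [0,-0.02,0],"rot": [0,0,0],"gripper": 0},
    {"slide": [0,-0.009,0],"rot": [0,0,0],"gripper": 0},
    {"slide": [0,0,0],"rot": [0,0,0],"gripper": 0},
    {"slide": [0,0,0],"rot": [0,0,0],"gripper": 0},
  ],
)

```text
clock: 5.45
position: [422.5, -189.9, 68.4]
orientation: [[0.083, 0.997, 0.002], [0.997, -0.083, -0.0], [-0.0, 0.002, -1.0]]
wrist_force: [-2.3, 2.6, 11.7]
gripper_width: 8.4
grasp_force: 61.5
```

Emit:
jog_arm(
  series=[
    {"slide": [0,-0.002,0],"rot": [0,0,0],"gripper": 0},
    {"slide": [0,-0.002,0],"rot": [0,0,0],"gripper": 0},
    {"slide": [0,-0.002,0],"rot": [0,0,0],"gripper": 0},
    {"slide": [0,0,0],"rot": [0,0,0],"gripper": 0},
    {"slide": [0,0,0],"rot": [0,0,0],"gripper": 0},
  ],
)

```text
clock: 5.95
position: [419.8, -189.7, 68.5]
orientation: [[0.082, 0.997, 0.007], [0.997, -0.082, 0.0], [0.001, 0.007, -1.0]]
wrist_force: [6.1, 2.4, 4.0]
gripper_width: 8.4
grasp_force: 60.5
```

Emit:
jog_arm(
  series=[
    {"slide": [0,0,0],"rot": [0,0,0],"gripper": 0.4},
    {"slide": [0,0,0],"rot": [0,0,0],"gripper": 0.4},
    {"slide": [0,0,0],"rot": [0,0,0],"gripper": 0.4},
    {"slide": [0,0,0],"rot": [0,0,0],"gripper": 0.4},
    {"slide": [0,0,-0.02],"rot": [0,0,0],"gripper": 0.4},
    {"slide": [0,0,-0.035],"rot": [0,0,0],"gripper": 0.6},
    {"slide": [0,0,-0.035],"rot": [0,0,0],"gripper": 0.6},
    {"slide": [0.04,0,-0.025],"rot": [0,0,0.1],"gripper": 0.6},
    {"slide": [0.04,0,0],"rot": [0,0,0],"gripper": 0.6},
    {"slide": [0.04,0,0],"rot": [0,0,0],"gripper": 0.6},
    {"slide": [0.04,0,0],"rot": [0,0,0],"gripper": 0.6},
    {"slide": [0.04,0,0],"rot": [0,0,0],"gripper": 0.6},
  ],
)

```text
clock: 7.15
position: [448.6, 9.1, 182.1]
orientation: [[0.182, 0.983, -0.0], [0.983, -0.182, -0.0], [-0.0, -0.0, -1.0]]
wrist_force: [0.4, -1.6, 0.3]
gripper_width: 51.0
grasp_force: 0.0
```

```bash
python3 - <<'E'
from m import *
c=capture("top");print(measure(c));cv2.imwrite("pics/t1.png",cv2.resize(c["color"][160:420,330:530],None,fx=2.3,fy=2.3,interpolation=2))
E
python3 plan.py 602.6 166.9 130 170
```

```text
[[466.7 110.   68.5  34.9  -9.5]
 [477.  181.8  68.2  36.6 -10.5]
 [589.2  84.5 107.3  35.4  -9.8]
 [610.3 251.2  66.7  39.7 -12.9]
 [602.4 166.8 107.1  37.2 -11.1]]
clock 7.2 pos [449.1  14.4 182. ] w 51.0 gf 0.0 F [-0.3  4.5 -0.1]
rot [0.0003, -0.0004, -0.1431] x 11 | slide [-0.0249, 0.0354, 0.0104] x 5
```

View pics/t1.png

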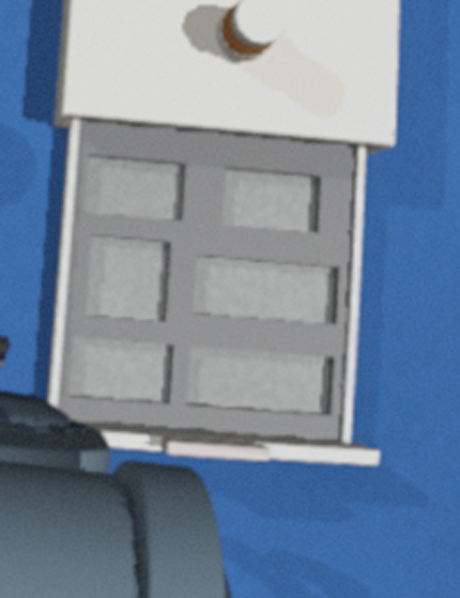

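The drawer is open, and its six pockets are visible and empty. In the crop the square pocket is centred near (127,279). The long pockets are near (263,290) and (260,380), and the shorts are near (136,188), (270,201) and (122,370).

```bash
cat > pk.py <<'E'
import numpy as np
u=np.array([.9966,-.0828]);v=np.array([.0828,.9966]);D=np.array([426.3,-189.2])
P={n:D+a*u+b*v for n,(a,b) in dict(L1=(46,-48),L2=(121,-48),S1=(46,68),S2=(196,-48),S3=(196,68),Q=(121,68)).items()}
E
python3 - <<'E'
from h import *;from pk import *
c=capture("top")
for n,q in dict(Q=(127,279),L2=(264,290),S3=(136,188),S2=(271,202),L1=(260,381)).items():
    print(n,P[n].round(1),onz(c,(330+q[0]/2.3,160+q[1]/2.3),23)[:2].round(1))
E
python3 plan.py 602.5 166.9 130 169
```

```text
Q [ 552.5 -131.4] [ 551.3 -129.6]
L2 [ 542.9 -247.1] [ 541.9 -244.3]
S3 [ 627.3 -137.7] [ 626.4 -138.1]
S2 [ 617.7 -253.3] [ 615.1 -252.2]
L1 [ 468.2 -240.8] [ 467.3 -239.4]
clock 7.2 pos [448.7  11.4 181.9] w 51.2 gf 0.0 F [-0.7 -0.4  0.2]
rot [0.0001, -0.0001, -0.1414] x 11 | slide [-0.0243, 0.0364, 0.0104] x 5
```

Emit:
jog_arm(
  series=[
    {"slide": [0,0,0],"rot": [0,0,-0.1414],"gripper": 0.65},
    {"slide": [0,0,0],"rot": [0,0,-0.1414],"gripper": 0.65},
    {"slide": [0,0,0],"rot": [0,0,-0.1414],"gripper": 0.65},
    {"slide": [0,0,0],"rot": [0,0,-0.1414],"gripper": 0.65},
    {"slide": [0,0,0],"rot": [0,0,-0.1414],"gripper": 0.65},
    {"slide": [0,0,0],"rot": [0,0,-0.1414],"gripper": 0.65},
    {"slide": [0,0,0],"rot": [0,0,-0.1414],"gripper": 0.65},
    {"slide": [0,0,0],"rot": [0,0,-0.1414],"gripper": 0.65},
    {"slide": [0,0,0],"rot": [0,0,-0.1414],"gripper": 0.65},
    {"slide": [0,0,0],"rot": [0,0,-0.1414],"gripper": 0.65},
    {"slide": [0,0,0],"rot": [0,0,-0.1414],"gripper": 0.65},
    {"slide": [-0.0243,0.0364,0.0104],"rot": [0,0,0],"gripper": 0.65},
    {"slide": [-0.0243,0.0364,0.0104],"rot": [0,0,0],"gripper": 0.65},
    {"slide": [-0.0243,0.0364,0.0104],"rot": [0,0,0],"gripper": 0.65},
    {"slide": [-0.0243,0.0364,0.0104],"rot": [0,0,0],"gripper": 0.65},
    {"slide": [-0.0243,0.0364,0.0104],"rot": [0,0,0],"gripper": 0.65},
    {"slide": [0,0,0],"rot": [0,0,0],"gripper": 0.65},
    {"slide": [0,0,0],"rot": [0,0,0],"gripper": 0.65},
  ],
)

```text
clock: 9.05
position: [603.3, 161.7, 128.6]
orientation: [[-0.981, 0.196, -0.003], [0.196, 0.981, -0.001], [0.002, -0.002, -1.0]]
wrist_force: [-0.4, -0.1, 0.3]
gripper_width: 55.5
grasp_force: 0.0
```

```bash
sed -i 's/426.3,-189.2/425.5,-188.2/' pk.py; python3 plan.py 602.5 166.9 19 169; python3 - <<'E'
from m import *
s=read_state();c=capture("wrist");print(measure(c,s));cv2.imwrite("pics/w1.png",c["color"])
E
```

```text
clock 9.1 pos [603.3 161.7 128.6] w 55.5 gf 0.0 F [-0.4 -0.1  0.3]
rot [-0.0018, -0.0024, -0.0056] x 1 | slide [0.0006, 0.0017, 0.0365] x 3
[[607.5 251.   70.8  42.5 -13. ]
 [588.2  89.8 110.6  41.   -9.7]
 [601.1 169.4 109.7  35.2 -11. ]
 [492.  181.3  41.   34.8 -10.5]
 [479.  113.   47.1  40.5  -9.8]]
```

View pics/w1.png

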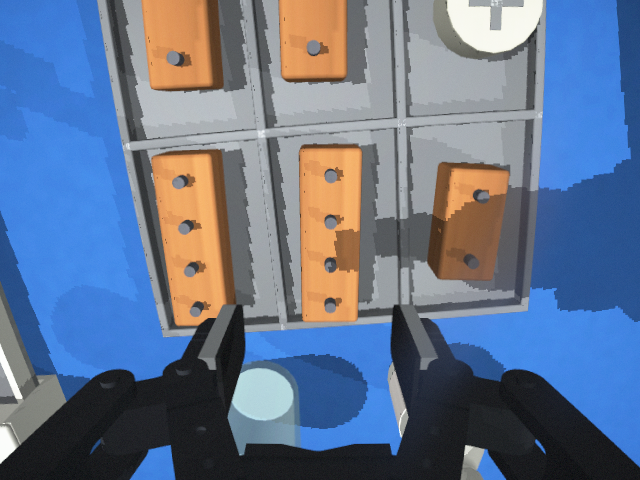

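The wrist view shows the middle long block between the fingers, with its four pins in a row from (331,175) to (330,305). The neighbours and the tray walls are clear of the finger path.

Emit:
jog_arm(
  series=[
    {"slide": [0.002,0.006,0.03],"rot": [-0.002,-0.002,0],"gripper": 0.65},
    {"slide": [0,0,0.03],"rot": [0,0,0],"gripper": 0.65},
    {"slide": [0,0,0.03],"rot": [0,0,0],"gripper": 0.65},
    {"slide": [0,0,0.012],"rot": [0,0,0],"gripper": 0.65},
    {"slide": [0,0,0.007],"rot": [0,0,0],"gripper": 0.65},
    {"slide": [0,0,0],"rot": [0,0,0],"gripper": 0.65},
    {"slide": [0,0,0],"rot": [0,0,0],"gripper": 0},
    {"slide": [0,0,0],"rot": [0,0,0],"gripper": 0},
    {"slide": [0,0,0],"rot": [0,0,0],"gripper": 0},
    {"slide": [0,0,0],"rot": [0,0,0],"gripper": 0},
    {"slide": [0,0,0],"rot": [0,0,0],"gripper": 0},
    {"slide": [0,0,0],"rot": [0,0,0],"gripper": 0},
  ],
)

```text
clock: 10.3
position: [604.8, 168.9, 23.2]
orientation: [[-0.98, 0.197, 0.006], [0.197, 0.98, 0.002], [-0.006, 0.003, -1.0]]
wrist_force: [-1.1, -0.5, 6.6]
gripper_width: 34.2
grasp_force: 61.1
```

Emit:
jog_arm(
  series=[
    {"slide": [0,0,-0.01],"rot": [0,0,0],"gripper": 0},
    {"slide": [0,0,-0.03],"rot": [0,0,0],"gripper": 0},
    {"slide": [0,0,-0.035],"rot": [0,0,0],"gripper": 0},
    {"slide": [0,0,-0.035],"rot": [0,0,0],"gripper": 0},
    {"slide": [0,0,0],"rot": [0,0,0],"gripper": 0},
    {"slide": [0,0,0],"rot": [0,0,0],"gripper": 0},
  ],
)

```text
clock: 10.9
position: [603.7, 168.7, 132.4]
orientation: [[-0.98, 0.197, 0.005], [0.197, 0.98, 0.002], [-0.005, 0.003, -1.0]]
wrist_force: [-0.8, -0.5, -3.1]
gripper_width: 33.7
grasp_force: 60.2
```

```bash
python3 - <<'E'
from m import *;from plan import plan;from pk import *
s=read_state();c=capture("wrist");print(measure(c,s,s["position"][2]+12)[:,:])
t=P["L2"]-2.6*v;print(t);plan(t[0],t[1],130,85.25)
c=capture("top")
for n,p in dict(bk=(266,197),dr=(205,190)).items():print(n,onz(c,p,0).round())
E
```

```text
[[598.9 169.7 111.6  35.  -11.2]
 [570.2 220.6  38.6  22.6 -12.8]
 [559.7 133.1  60.   22.5  -9.8]
 [507.3 182.6  22.6  19.  -10.9]
 [500.2 145.7  26.1  22.3 -10.1]]
[ 541.89892 -248.64676]
clock 10.9 pos [602.5 168.4 130.8] w 34.4 gf 60.2 F [ 0.2 -0.6 -2. ]
rot [0.0002, 0.0, 0.1323] x 11 | slide [-0.0421, -0.0026, 0.0001] x 10
bk [716.  99.   0.]
dr [729. 219.   0.]
```

Emit:
jog_arm(
  series=[
    {"slide": [0,0,0],"rot": [0,0,0.1323],"gripper": 0},
    {"slide": [0,0,0],"rot": [0,0,0.1323],"gripper": 0},
    {"slide": [0,0,0],"rot": [0,0,0.1323],"gripper": 0},
    {"slide": [0,0,0],"rot": [0,0,0.1323],"gripper": 0},
    {"slide": [0,0,0],"rot": [0,0,0.1323],"gripper": 0},
    {"slide": [0,0,0],"rot": [0,0,0.1323],"gripper": 0},
    {"slide": [0,0,0],"rot": [0,0,0.1323],"gripper": 0},
    {"slide": [0,0,0],"rot": [0,0,0.1323],"gripper": 0},
    {"slide": [0,0,0],"rot": [0,0,0.1323],"gripper": 0},
    {"slide": [0,0,0],"rot": [0,0,0.1323],"gripper": 0},
    {"slide": [0,0,0],"rot": [0,0,0.1323],"gripper": 0},
    {"slide": [-0.046,-0.0026,0],"rot": [0,0,0],"gripper": 0},
    {"slide": [-0.046,-0.003,0],"rot": [0,0,0],"gripper": 0},
    {"slide": [-0.046,-0.003,0],"rot": [0,0,0],"gripper": 0},
    {"slide": [-0.046,-0.003,0],"rot": [0,0,0],"gripper": 0},
    {"slide": [-0.046,-0.003,0],"rot": [0,0,0],"gripper": 0},
    {"slide": [-0.046,-0.003,0],"rot": [0,0,0],"gripper": 0},
    {"slide": [-0.046,-0.003,0],"rot": [0,0,0],"gripper": 0},
    {"slide": [-0.046,-0.003,0],"rot": [0,0,0],"gripper": 0},
    {"slide": [-0.046,-0.003,0],"rot": [0,0,0],"gripper": 0},
  ],
)

```text
clock: 13.0
position: [540.3, -242.9, 128.3]
orientation: [[0.082, 0.997, -0.001], [0.997, -0.082, 0.003], [0.003, -0.001, -1.0]]
wrist_force: [0.4, -0.3, -1.0]
gripper_width: 34.3
grasp_force: 60.2
```

Emit:
jog_arm(
  series=[
    {"slide": [0,0,0],"rot": [0,0,0],"gripper": 0},
    {"slide": [0,0,0],"rot": [0,0,0],"gripper": 0},
    {"slide": [0,0,0],"rot": [0,0,0],"gripper": 0},
  ],
)

```text
clock: 13.3
position: [541.4, -240.5, 129.0]
orientation: [[0.082, 0.997, -0.0], [0.997, -0.082, 0.003], [0.003, -0.0, -1.0]]
wrist_force: [0.7, -0.0, -0.4]
gripper_width: 34.1
grasp_force: 60.2
```

```bash
cat > pl.py <<'E'
# pl.py pocket off z : plan to pocket with held-offset off (tool x); wrist check of held block
import sys
from m import *;from plan import plan;from pk import *
s=np.mean([read_state()["position"] for _ in range(5)],0)
t=P[sys.argv[1]]-float(sys.argv[2])*v;print(sys.argv[1],t.round(1));plan(t[0],t[1],float(sys.argv[3]),85.25)
st=read_state();c=capture("wrist");print(measure(c,st,st["position"][2]+12));cv2.imwrite("pics/w.png",c["color"])
E
python3 pl.py L2 3.3 31; cp pics/w.png pics/w2.png
```

```text
L2 [ 541.8 -249.3]
clock 13.3 pos [ 541.4 -240.5  129. ] w 34.1 gf 60.2 F [ 0.7 -0.  -0.4]
rot [-0.0003, -0.0034, 0.0012] x 1 | slide [-0.0029, 0.0004, 0.0327] x 3
[[ 541.9 -235.6  111.2   34.9   85.7]]
```

View pics/w2.png

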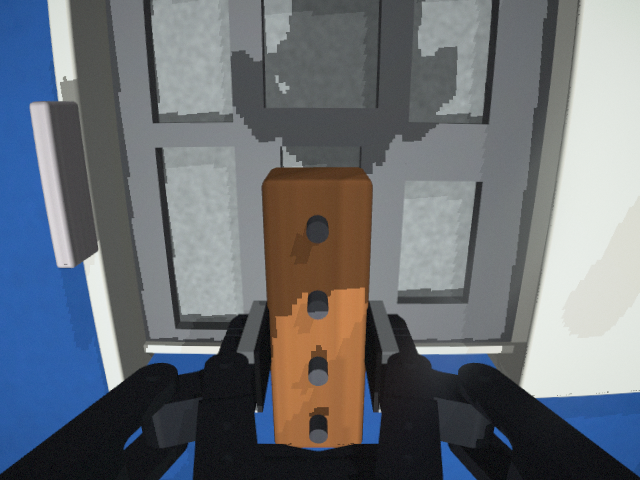

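The wrist view shows the block held level and centred, pins up at x≈317 from row 229 to row 430, over the middle of the drawer. The front pockets on the left and the rear pockets on the right are still free.

Emit:
jog_arm(
  series=[
    {"slide": [-0.0095,0.0005,0.03],"rot": [0,-0.003,0],"gripper": 0},
    {"slide": [0,0,0.03],"rot": [0,0,0],"gripper": 0},
    {"slide": [0,0,0.015],"rot": [0,0,0],"gripper": 0},
    {"slide": [0,0,0.01],"rot": [0,0,0],"gripper": 0},
    {"slide": [0,0,0.005],"rot": [0,0,0],"gripper": 0},
    {"slide": [0,0,0.004],"rot": [0,0,0],"gripper": 0},
    {"slide": [0,0,0.003],"rot": [0,0,0],"gripper": 0},
    {"slide": [0,0,0],"rot": [0,0,0],"gripper": 0},
    {"slide": [0,0,0],"rot": [0,0,0],"gripper": 0},
  ],
)

```text
clock: 14.25
position: [542.6, -251.8, 33.9]
orientation: [[0.082, 0.997, 0.003], [0.997, -0.082, -0.002], [-0.002, 0.003, -1.0]]
wrist_force: [-0.3, -0.5, -1.0]
gripper_width: 34.5
grasp_force: 60.2
```

Emit:
jog_arm(
  series=[
    {"slide": [0,0,0.002],"rot": [0,0,0],"gripper": 0},
    {"slide": [0,0,0.001],"rot": [0,0,0],"gripper": 0},
    {"slide": [0,0,0],"rot": [0,0,0],"gripper": 0},
    {"slide": [0,0,0],"rot": [0,0,0],"gripper": 0.55},
    {"slide": [0,0,0],"rot": [0,0,0],"gripper": 0.55},
    {"slide": [0,0,0],"rot": [0,0,0],"gripper": 0.55},
    {"slide": [0,0,-0.02],"rot": [0,0,0],"gripper": 0.55},
    {"slide": [0,0,-0.04],"rot": [0,0,0],"gripper": 0.55},
    {"slide": [0,0,-0.04],"rot": [0,0,0],"gripper": 0.55},
    {"slide": [0.03,0,0],"rot": [0,0,0],"gripper": 0.6},
    {"slide": [0.045,0,0],"rot": [0,0,0],"gripper": 0.6},
    {"slide": [0.045,0,0],"rot": [0,0,0],"gripper": 0.6},
    {"slide": [0.045,0,0],"rot": [0,0,0],"gripper": 0.6},
    {"slide": [0.045,0,0],"rot": [0,0,0],"gripper": 0.6},
    {"slide": [0.045,0,0],"rot": [0,0,0],"gripper": 0.6},
    {"slide": [0.045,0,0],"rot": [0,0,0],"gripper": 0.6},
    {"slide": [0,0,0],"rot": [0,0,0],"gripper": 0.6},
  ],
)

```text
clock: 15.95
position: [566.6, 52.8, 130.1]
orientation: [[0.075, 0.997, 0.003], [0.997, -0.075, 0.001], [0.001, 0.002, -1.0]]
wrist_force: [0.3, -0.6, 0.1]
gripper_width: 51.4
grasp_force: 0.0
```

```bash
cat > top.py <<'E'
# pieces in the tray (z 35) and, transformed, in the drawer (z 42)
from m import *;from pk import *
c=capture("top");i=c["color"]
for r in measure(c): print("tray" if r[1]>30 else "other",r) if r[1]>30 else None
for r in measure(c,None,42):
    if r[1]<-30: d=r[:2]-D;print("drawer frame",round(d@u,1),round(d@v,1),r[2:], "z-check")
g=cv2.morphologyEx(cv2.inRange(cv2.cvtColor(i,cv2.COLOR_BGR2HSV),(15,0,150),(40,70,255)),cv2.MORPH_CLOSE,np.ones((9,9)))
for k in cv2.findContours(g,0,1)[0]:
    if 300<cv2.contourArea(k)<1500: 
        (x,y),r=cv2.minEnclosingCircle(k); print("white",x,y,r,onz(c,(x,y),35)[:2].round(1))
E
python3 top.py; python3 plan.py 589 86 130 170.2
```

```text
drawer frame 121.1 -49.1 [112.2  35.7  86.2] z-check
white 374.400634765625 335.2109375 31.57122230529785 [ 451.9 -106.5]
clock 16.0 pos [566.7  50.2 130. ] w 51.3 gf 0.0 F [-0.4 -0.9 -0.4]
rot [0.0001, 0.0003, -0.1343] x 11 | slide [-0.0159, 0.0391, 0.0] x 1
```

Emit:
jog_arm(
  series=[
    {"slide": [0,0,0],"rot": [0,0,-0.1343],"gripper": 0.65},
    {"slide": [0,0,0],"rot": [0,0,-0.1343],"gripper": 0.65},
    {"slide": [0,0,0],"rot": [0,0,-0.1343],"gripper": 0.65},
    {"slide": [0,0,0],"rot": [0,0,-0.1343],"gripper": 0.65},
    {"slide": [0,0,0],"rot": [0,0,-0.1343],"gripper": 0.65},
    {"slide": [0,0,0],"rot": [0,0,-0.1343],"gripper": 0.65},
    {"slide": [0,0,0],"rot": [0,0,-0.1343],"gripper": 0.65},
    {"slide": [0,0,0],"rot": [0,0,-0.1343],"gripper": 0.65},
    {"slide": [0,0,0],"rot": [0,0,-0.1343],"gripper": 0.65},
    {"slide": [0,0,0],"rot": [0,0,-0.1343],"gripper": 0.65},
    {"slide": [0,0,0],"rot": [0,0,-0.1343],"gripper": 0.65},
    {"slide": [-0.008,0.02,0],"rot": [0,0,0],"gripper": 0.65},
    {"slide": [-0.008,0.019,0],"rot": [0,0,0],"gripper": 0.65},
    {"slide": [0,0,0],"rot": [0,0,0],"gripper": 0.65},
    {"slide": [0,0,0],"rot": [0,0,0],"gripper": 0.65},
    {"slide": [0,0,0],"rot": [0,0,0],"gripper": 0.65},
  ],
)

```text
clock: 17.6
position: [588.8, 81.9, 129.8]
orientation: [[-0.984, 0.176, 0.001], [0.176, 0.984, -0.002], [-0.002, -0.002, -1.0]]
wrist_force: [0.1, -1.1, 0.1]
gripper_width: 55.6
grasp_force: 0.0
```

```bash
cat > pick.py <<'E'
# wrist measure of tray pieces, then plan to the one nearest the tool
import sys
from m import *;from plan import plan
R=[read_state() for _ in range(3)];s=R[-1];c=capture("wrist");o=measure(c,s);print(o)
b=min(o,key=lambda r:np.hypot(*(r[:2]-s["position"][:2])));print("target",b)
plan(b[0],b[1],18.5,180+b[4])
E
python3 pick.py
```

```text
[[607.1 247.2  70.9  48.9 -13.1]
 [587.5  86.1 110.2  35.2  -9.7]
 [490.2 177.8  42.5  41.3  -9.4]
 [480.3 109.1  42.8  35.1  -9.9]]
target [587.5  86.1 110.2  35.2  -9.7]
clock 17.6 pos [588.7  82.1 129.9] w 55.4 gf 0.0 F [-0.4  0.4 -0.5]
rot [-0.0017, 0.0018, -0.0081] x 1 | slide [0.0006, 0.0013, 0.0371] x 3
```

Emit:
jog_arm(
  series=[
    {"slide": [0.001,0.004,0.03],"rot": [-0.002,0.002,-0.008],"gripper": 0.65},
    {"slide": [0,0,0.03],"rot": [0,0,0],"gripper": 0.65},
    {"slide": [0,0,0.03],"rot": [0,0,0],"gripper": 0.65},
    {"slide": [0,0,0.012],"rot": [0,0,0],"gripper": 0.65},
    {"slide": [0,0,0.009],"rot": [0,0,0],"gripper": 0.65},
    {"slide": [0,0,0],"rot": [0,0,0],"gripper": 0.65},
    {"slide": [0,0,0],"rot": [0,0,0],"gripper": 0.65},
  ],
)

```text
clock: 18.35
position: [590.1, 87.2, 20.1]
orientation: [[-0.986, 0.167, 0.002], [0.167, 0.986, 0.001], [-0.002, 0.001, -1.0]]
wrist_force: [-0.0, -0.5, 0.5]
gripper_width: 55.4
grasp_force: 0.0
```

Emit:
jog_arm(
  series=[
    {"slide": [0,0,0],"rot": [0,0,0],"gripper": 0},
    {"slide": [0,0,0],"rot": [0,0,0],"gripper": 0},
    {"slide": [0,0,0],"rot": [0,0,0],"gripper": 0},
    {"slide": [0,0,0],"rot": [0,0,0],"gripper": 0},
    {"slide": [0,0,0],"rot": [0,0,0],"gripper": 0},
    {"slide": [0,0,0],"rot": [0,0,0],"gripper": 0},
  ],
)

```text
clock: 18.95
position: [590.7, 87.4, 20.7]
orientation: [[-0.986, 0.167, 0.004], [0.167, 0.986, 0.001], [-0.004, 0.001, -1.0]]
wrist_force: [-0.7, 0.2, 6.7]
gripper_width: 34.7
grasp_force: 61.2
```

Emit:
jog_arm(
  series=[
    {"slide": [0,0,-0.01],"rot": [0,0,0],"gripper": 0},
    {"slide": [0,0,-0.03],"rot": [0,0,0],"gripper": 0},
    {"slide": [0,0,-0.035],"rot": [0,0,0],"gripper": 0},
    {"slide": [0,0,-0.035],"rot": [0,0,0],"gripper": 0},
    {"slide": [0,0,0],"rot": [0,0,0],"gripper": 0},
    {"slide": [0,0,0],"rot": [0,0,0],"gripper": 0},
  ],
)

```text
clock: 19.55
position: [589.8, 87.4, 130.1]
orientation: [[-0.986, 0.167, 0.003], [0.167, 0.986, 0.001], [-0.003, 0.001, -1.0]]
wrist_force: [-1.0, 0.1, -1.8]
gripper_width: 34.5
grasp_force: 60.8
```

```bash
cat >> pl.py <<'E'
b=min(measure(c,st,st["position"][2]+14),key=lambda r:np.hypot(*(r[:2]-st["position"][:2])))
d=b[:2]-st["position"][:2];print("held offset tool x,y",(st["orientation"].T[:2,:2]@d).round(1))
E
python3 pl.py L1 1 130
```

```text
L1 [ 467.3 -240.8]
clock 19.6 pos [589.8  87.4 130.1] w 34.5 gf 60.8 F [-1.   0.1 -1.8]
rot [0.0003, 0.0001, 0.1351] x 11 | slide [-0.0422, -0.0119, 0.0] x 8
[[586.3  88.  111.9  35.8  -9.5]
 [564.5 182.8  38.8  23.  -13.3]
 [499.8 143.   23.9  22.2 -10.6]
 [494.5 105.3  23.2  19.3  -9.5]]
held offset tool x,y [4.7 0.1]
```

Emit:
jog_arm(
  series=[
    {"slide": [0,0,0],"rot": [0,0,0.1351],"gripper": 0},
    {"slide": [0,0,0],"rot": [0,0,0.1351],"gripper": 0},
    {"slide": [0,0,0],"rot": [0,0,0.1351],"gripper": 0},
    {"slide": [0,0,0],"rot": [0,0,0.1351],"gripper": 0},
    {"slide": [0,0,0],"rot": [0,0,0.1351],"gripper": 0},
    {"slide": [0,0,0],"rot": [0,0,0.1351],"gripper": 0},
    {"slide": [0,0,0],"rot": [0,0,0.1351],"gripper": 0},
    {"slide": [0,0,0],"rot": [0,0,0.1351],"gripper": 0},
    {"slide": [0,0,0],"rot": [0,0,0.1351],"gripper": 0},
    {"slide": [0,0,0],"rot": [0,0,0.1351],"gripper": 0},
    {"slide": [0,0,0],"rot": [0,0,0.1351],"gripper": 0},
    {"slide": [-0.0426,-0.0119,0],"rot": [0,0,0],"gripper": 0},
    {"slide": [-0.0426,-0.0119,0],"rot": [0,0,0],"gripper": 0},
    {"slide": [-0.0426,-0.0119,0],"rot": [0,0,0],"gripper": 0},
    {"slide": [-0.0426,-0.0119,0],"rot": [0,0,0],"gripper": 0},
    {"slide": [-0.0426,-0.0119,0],"rot": [0,0,0],"gripper": 0},
    {"slide": [-0.0426,-0.0119,0],"rot": [0,0,0],"gripper": 0},
    {"slide": [-0.0426,-0.0119,0],"rot": [0,0,0],"gripper": 0},
    {"slide": [-0.0426,-0.0119,0],"rot": [0,0,0],"gripper": 0},
    {"slide": [0,0,0],"rot": [0,0,0],"gripper": 0},
  ],
)

```text
clock: 21.6
position: [463.0, -248.4, 126.8]
orientation: [[0.09, 0.996, -0.003], [0.996, -0.09, 0.0], [0.0, -0.003, -1.0]]
wrist_force: [1.0, 1.1, -0.5]
gripper_width: 34.5
grasp_force: 60.8
```

Emit:
jog_arm(
  series=[
    {"slide": [0,0,0],"rot": [0,0,0],"gripper": 0},
    {"slide": [0,0,0],"rot": [0,0,0],"gripper": 0},
  ],
)

```text
clock: 21.8
position: [465.1, -243.0, 127.4]
orientation: [[0.082, 0.997, -0.002], [0.997, -0.082, 0.003], [0.003, -0.002, -1.0]]
wrist_force: [0.4, -0.7, -1.2]
gripper_width: 34.7
grasp_force: 60.8
```

```bash
python3 pl.py L1 4.2 29
```

```text
L1 [ 467. -244.]
clock 21.8 pos [ 465.1 -243.   127.4] w 34.7 gf 60.8 F [ 0.4 -0.7 -1.2]
rot [-0.0018, -0.0027, 0.0004] x 1 | slide [-0.0003, 0.0007, 0.0328] x 3
[[ 465.6 -239.4  111.6   35.8   85.3]
 [ 510.2 -212.2   63.2   23.1   85.6]]
held offset tool x,y [4.8 0.2]
```

Emit:
jog_arm(
  series=[
    {"slide": [-0.001,0.002,0.03],"rot": [-0.002,-0.003,0],"gripper": 0},
    {"slide": [0,0,0.03],"rot": [0,0,0],"gripper": 0},
    {"slide": [0,0,0.015],"rot": [0,0,0],"gripper": 0},
    {"slide": [0,0,0.01],"rot": [0,0,0],"gripper": 0},
    {"slide": [0,0,0.005],"rot": [0,0,0],"gripper": 0},
    {"slide": [0,0,0.004],"rot": [0,0,0],"gripper": 0},
    {"slide": [0,0,0.003],"rot": [0,0,0],"gripper": 0},
    {"slide": [0,0,0],"rot": [0,0,0],"gripper": 0},
    {"slide": [0,0,0],"rot": [0,0,0],"gripper": 0},
  ],
)

```text
clock: 22.75
position: [468.3, -245.5, 31.9]
orientation: [[0.083, 0.997, 0.003], [0.997, -0.083, -0.002], [-0.001, 0.003, -1.0]]
wrist_force: [1.0, 2.6, -2.0]
gripper_width: 34.3
grasp_force: 60.7
```

Emit:
jog_arm(
  series=[
    {"slide": [0,0,0.002],"rot": [0,0,0],"gripper": 0},
    {"slide": [0,0,0.001],"rot": [0,0,0],"gripper": 0},
    {"slide": [0,0,0],"rot": [0,0,0],"gripper": 0},
    {"slide": [0,0,0],"rot": [0,0,0],"gripper": 0.55},
    {"slide": [0,0,0],"rot": [0,0,0],"gripper": 0.55},
    {"slide": [0,0,0],"rot": [0,0,0],"gripper": 0.55},
    {"slide": [0,0,-0.02],"rot": [0,0,0],"gripper": 0.55},
    {"slide": [0,0,-0.04],"rot": [0,0,0],"gripper": 0.55},
    {"slide": [0,0,-0.04],"rot": [0,0,0],"gripper": 0.55},
    {"slide": [0.03,0.009,0],"rot": [0,0,0],"gripper": 0.6},
    {"slide": [0.045,0.009,0],"rot": [0,0,0],"gripper": 0.6},
    {"slide": [0.045,0.009,0],"rot": [0,0,0],"gripper": 0.6},
    {"slide": [0.045,0.009,0],"rot": [0,0,0],"gripper": 0.6},
    {"slide": [0.045,0.009,0],"rot": [0,0,0],"gripper": 0.6},
    {"slide": [0.045,0.009,0],"rot": [0,0,0],"gripper": 0.6},
    {"slide": [0.045,0.009,0],"rot": [0,0,0],"gripper": 0.6},
    {"slide": [0.045,0.009,0],"rot": [0,0,0],"gripper": 0.6},
    {"slide": [0.045,0.009,0],"rot": [0,0,0],"gripper": 0.6},
    {"slide": [0.045,0.009,0],"rot": [0,0,0],"gripper": 0.6},
  ],
)

```text
clock: 24.65
position: [594.2, 182.0, 128.0]
orientation: [[0.083, 0.997, 0.003], [0.997, -0.083, -0.003], [-0.003, 0.003, -1.0]]
wrist_force: [-0.1, -0.5, -0.1]
gripper_width: 51.4
grasp_force: 0.0
```

```bash
python3 top.py; python3 plan.py 609 251 130 167
```

```text
tray [467.1 110.3  68.3  35.4  -9.5]
tray [477.2 181.9  68.6  37.  -10.5]
drawer frame 48.2 -49.9 [112.4  34.1  85.2] z-check
drawer frame 121.1 -49.1 [112.3  35.7  86.2] z-check
white 165.85484313964844 314.43548583984375 14.774242401123047 [488.  277.9]
white 200.5 180.5 15.700418472290039 [740. 221.]
clock 24.7 pos [595.7 189.1 127.9] w 51.5 gf 0.0 F [2.3 5.4 0.6]
rot [0.0007, 0.0001, -0.1421] x 10 | slide [0.0005, 0.0316, -0.0011] x 2
```

Emit:
jog_arm(
  series=[
    {"slide": [0,0,0],"rot": [0,0,-0.1421],"gripper": 0.65},
    {"slide": [0,0,0],"rot": [0,0,-0.1421],"gripper": 0.65},
    {"slide": [0,0,0],"rot": [0,0,-0.1421],"gripper": 0.65},
    {"slide": [0,0,0],"rot": [0,0,-0.1421],"gripper": 0.65},
    {"slide": [0,0,0],"rot": [0,0,-0.1421],"gripper": 0.65},
    {"slide": [0,0,0],"rot": [0,0,-0.1421],"gripper": 0.65},
    {"slide": [0,0,0],"rot": [0,0,-0.1421],"gripper": 0.65},
    {"slide": [0,0,0],"rot": [0,0,-0.1421],"gripper": 0.65},
    {"slide": [0,0,0],"rot": [0,0,-0.1421],"gripper": 0.65},
    {"slide": [0,0,0],"rot": [0,0,-0.1421],"gripper": 0.65},
    {"slide": [0,0.03,-0.001],"rot": [0,0,0],"gripper": 0.65},
    {"slide": [0,0.03,-0.001],"rot": [0,0,0],"gripper": 0.65},
    {"slide": [0,0,0],"rot": [0,0,0],"gripper": 0.65},
    {"slide": [0,0,0],"rot": [0,0,0],"gripper": 0.65},
    {"slide": [0,0,0],"rot": [0,0,0],"gripper": 0.65},
  ],
)

```text
clock: 26.2
position: [607.2, 237.9, 129.5]
orientation: [[-0.973, 0.232, 0.002], [0.232, 0.973, -0.003], [-0.003, -0.003, -1.0]]
wrist_force: [0.6, -0.6, 1.2]
gripper_width: 55.5
grasp_force: 0.0
```

```bash
python3 pick.py
```

```text
[[607.9 255.8  72.   34.9 -13.3]
 [484.  186.8  56.6  41.2 -10.4]
 [468.  119.5  69.1  48.7 -10. ]]
target [607.9 255.8  72.   34.9 -13.3]
clock 26.2 pos [607.2 237.8 129.6] w 55.6 gf 0.0 F [0.2 0.3 0.8]
rot [-0.0025, 0.0025, -0.0019] x 1 | slide [0.0012, 0.0059, 0.037] x 3
```

Emit:
jog_arm(
  series=[
    {"slide": [0.001,0.008,0.015],"rot": [-0.002,0.002,-0.002],"gripper": 0.65},
    {"slide": [0,0.008,0.015],"rot": [0,0,0],"gripper": 0.65},
    {"slide": [0,0,0.03],"rot": [0,0,0],"gripper": 0.65},
    {"slide": [0,0,0.03],"rot": [0,0,0],"gripper": 0.65},
    {"slide": [0,0,0.012],"rot": [0,0,0],"gripper": 0.65},
    {"slide": [0,0,0.008],"rot": [0,0,0],"gripper": 0.65},
    {"slide": [0,0,0],"rot": [0,0,0],"gripper": 0.65},
    {"slide": [0,0,0],"rot": [0,0,0],"gripper": 0.65},
    {"slide": [0,0,0],"rot": [0,0,0],"gripper": 0},
    {"slide": [0,0,0],"rot": [0,0,0],"gripper": 0},
    {"slide": [0,0,0],"rot": [0,0,0],"gripper": 0},
    {"slide": [0,0,0],"rot": [0,0,0],"gripper": 0},
    {"slide": [0,0,0],"rot": [0,0,0],"gripper": 0},
    {"slide": [0,0,0],"rot": [0,0,0],"gripper": 0},
  ],
)

```text
clock: 27.65
position: [611.7, 255.1, 21.6]
orientation: [[-0.973, 0.229, 0.004], [0.229, 0.973, 0.001], [-0.004, 0.002, -1.0]]
wrist_force: [0.2, -0.3, 5.5]
gripper_width: 34.4
grasp_force: 61.3
```

Emit:
jog_arm(
  series=[
    {"slide": [0,0,-0.01],"rot": [0,0,0],"gripper": 0},
    {"slide": [0,0,-0.03],"rot": [0,0,0],"gripper": 0},
    {"slide": [0,0,-0.035],"rot": [0,0,0],"gripper": 0},
    {"slide": [0,0,-0.035],"rot": [0,0,0],"gripper": 0},
    {"slide": [0,0,0],"rot": [0,0,0],"gripper": 0},
    {"slide": [0,0,0],"rot": [0,0,0],"gripper": 0},
  ],
)

```text
clock: 28.25
position: [610.9, 254.9, 131.2]
orientation: [[-0.973, 0.229, 0.003], [0.229, 0.973, 0.001], [-0.003, 0.002, -1.0]]
wrist_force: [0.4, -0.1, -0.5]
gripper_width: 34.2
grasp_force: 60.6
```

```bash
python3 pl.py S2 1 130
```

```text
S2 [ 616.8 -253.3]
clock 28.2 pos [610.9 254.9 131.2] w 34.2 gf 60.6 F [ 0.4 -0.1 -0.5]
rot [0.0003, 0.0001, 0.1423] x 10 | slide [-0.0422, 0.004, 0.0001] x 12
[[606.5 256.   76.2  35.3 -13.1]
 [506.5 226.5  31.6  23.4 -10.4]
 [500.2 191.7  37.8  26.7 -18.7]]
held offset tool x,y [5.7 0.1]
```

Emit:
jog_arm(
  series=[
    {"slide": [0,0,0],"rot": [0,0,0.1423],"gripper": 0},
    {"slide": [0,0,0],"rot": [0,0,0.1423],"gripper": 0},
    {"slide": [0,0,0],"rot": [0,0,0.1423],"gripper": 0},
    {"slide": [0,0,0],"rot": [0,0,0.1423],"gripper": 0},
    {"slide": [0,0,0],"rot": [0,0,0.1423],"gripper": 0},
    {"slide": [0,0,0],"rot": [0,0,0.1423],"gripper": 0},
    {"slide": [0,0,0],"rot": [0,0,0.1423],"gripper": 0},
    {"slide": [0,0,0],"rot": [0,0,0.1423],"gripper": 0},
    {"slide": [0,0,0],"rot": [0,0,0.1423],"gripper": 0},
    {"slide": [0,0,0],"rot": [0,0,0.1423],"gripper": 0},
    {"slide": [-0.0425,0.004,0],"rot": [0,0,0],"gripper": 0},
    {"slide": [-0.0425,0.004,0],"rot": [0,0,0],"gripper": 0},
    {"slide": [-0.0425,0.004,0],"rot": [0,0,0],"gripper": 0},
    {"slide": [-0.0425,0.004,0],"rot": [0,0,0],"gripper": 0},
    {"slide": [-0.0425,0.004,0],"rot": [0,0,0],"gripper": 0},
    {"slide": [-0.0425,0.004,0],"rot": [0,0,0],"gripper": 0},
    {"slide": [-0.0425,0.004,0],"rot": [0,0,0],"gripper": 0},
    {"slide": [-0.0425,0.004,0],"rot": [0,0,0],"gripper": 0},
  ],
)

```text
clock: 30.1
position: [611.9, -88.1, 127.6]
orientation: [[0.083, 0.997, -0.003], [0.997, -0.083, 0.001], [0.001, -0.003, -1.0]]
wrist_force: [0.3, 0.7, -0.7]
gripper_width: 34.5
grasp_force: 60.6
```

Emit:
jog_arm(
  series=[
    {"slide": [-0.0425,0.004,0],"rot": [0,0,0],"gripper": 0},
    {"slide": [-0.0425,0.004,0],"rot": [0,0,0],"gripper": 0},
    {"slide": [-0.0425,0.004,0],"rot": [0,0,0],"gripper": 0},
    {"slide": [-0.0425,0.004,0],"rot": [0,0,0],"gripper": 0},
    {"slide": [0,0,0],"rot": [0,0,0],"gripper": 0},
    {"slide": [0,0,0],"rot": [0,0,0],"gripper": 0},
    {"slide": [0,0,0],"rot": [0,0,0],"gripper": 0},
  ],
)

```text
clock: 30.8
position: [614.6, -256.2, 128.3]
orientation: [[0.083, 0.997, -0.002], [0.997, -0.083, 0.002], [0.002, -0.002, -1.0]]
wrist_force: [0.2, -1.2, -0.1]
gripper_width: 34.3
grasp_force: 60.6
```

```bash
python3 pl.py S2 4.5 32
```

```text
S2 [ 616.5 -256.8]
clock 30.8 pos [ 614.6 -256.2  128.3] w 34.3 gf 60.6 F [ 0.2 -1.2 -0.1]
rot [-0.002, -0.0018, 0.0003] x 1 | slide [-0.0001, 0.0006, 0.0321] x 3
[[ 615.1 -251.6   76.    35.1   85.3]
 [ 538.8 -215.1   63.    27.5   85.4]
 [ 578.5 -218.    62.8   23.    85.7]
 [ 707.7 -204.6   31.1   16.    72.1]]
held offset tool x,y [5.7 0.1]
```

Emit:
jog_arm(
  series=[
    {"slide": [0.001,0.001,0.03],"rot": [-0.002,-0.002,0],"gripper": 0},
    {"slide": [0,0,0.03],"rot": [0,0,0],"gripper": 0},
    {"slide": [0,0,0.015],"rot": [0,0,0],"gripper": 0},
    {"slide": [0,0,0.01],"rot": [0,0,0],"gripper": 0},
    {"slide": [0,0,0.005],"rot": [0,0,0],"gripper": 0},
    {"slide": [0,0,0.005],"rot": [0,0,0],"gripper": 0},
    {"slide": [0,0,0.003],"rot": [0,0,0],"gripper": 0},
    {"slide": [0,0,0],"rot": [0,0,0],"gripper": 0},
    {"slide": [0,0,0],"rot": [0,0,0],"gripper": 0},
  ],
)

```text
clock: 31.75
position: [617.2, -257.0, 32.4]
orientation: [[0.083, 0.997, 0.004], [0.997, -0.083, -0.003], [-0.002, 0.004, -1.0]]
wrist_force: [0.1, -0.6, -0.8]
gripper_width: 34.6
grasp_force: 60.6
```

Emit:
jog_arm(
  series=[
    {"slide": [0,0,0.002],"rot": [0,0,0],"gripper": 0},
    {"slide": [0,0,0.001],"rot": [0,0,0],"gripper": 0},
    {"slide": [0,0,0],"rot": [0,0,0],"gripper": 0},
    {"slide": [0,0,0],"rot": [0,0,0],"gripper": 0.55},
    {"slide": [0,0,0],"rot": [0,0,0],"gripper": 0.55},
    {"slide": [0,0,0],"rot": [0,0,0],"gripper": 0.55},
    {"slide": [0,0,-0.02],"rot": [0,0,0],"gripper": 0.55},
    {"slide": [0,0,-0.04],"rot": [0,0,0],"gripper": 0.55},
    {"slide": [0,0,-0.04],"rot": [0,0,0],"gripper": 0.55},
    {"slide": [0.0426,-0.0176,0],"rot": [0,0,0],"gripper": 0.6},
    {"slide": [0.0426,-0.0176,0],"rot": [0,0,0],"gripper": 0.6},
    {"slide": [0.0426,-0.0176,0],"rot": [0,0,0],"gripper": 0.6},
    {"slide": [0.0426,-0.0176,0],"rot": [0,0,0],"gripper": 0.6},
    {"slide": [0.0426,-0.0176,0],"rot": [0,0,0],"gripper": 0.6},
    {"slide": [0.0426,-0.0176,0],"rot": [0,0,0],"gripper": 0.6},
    {"slide": [0.0426,-0.0176,0],"rot": [0,0,0],"gripper": 0.6},
    {"slide": [0.0426,-0.0176,0],"rot": [0,0,0],"gripper": 0.6},
    {"slide": [0.0426,-0.0176,0],"rot": [0,0,0],"gripper": 0.6},
    {"slide": [0.0426,-0.0176,0],"rot": [0,0,0],"gripper": 0.6},
  ],
)

```text
clock: 33.65
position: [476.0, 184.3, 127.8]
orientation: [[0.083, 0.997, 0.003], [0.997, -0.083, -0.002], [-0.002, 0.004, -1.0]]
wrist_force: [0.6, 0.5, 0.8]
gripper_width: 51.2
grasp_force: 0.0
```

Emit:
jog_arm(
  series=[
    {"slide": [0,0,0],"rot": [0,0,-0.1421],"gripper": 0.65},
    {"slide": [0,0,0],"rot": [0,0,-0.1421],"gripper": 0.65},
    {"slide": [0,0,0],"rot": [0,0,-0.1421],"gripper": 0.65},
    {"slide": [0,0,0],"rot": [0,0,-0.1421],"gripper": 0.65},
    {"slide": [0,0,0],"rot": [0,0,-0.1421],"gripper": 0.65},
    {"slide": [0,0,0],"rot": [0,0,-0.1421],"gripper": 0.65},
    {"slide": [0,0,0],"rot": [0,0,-0.1421],"gripper": 0.65},
    {"slide": [0,0,0],"rot": [0,0,-0.1421],"gripper": 0.65},
    {"slide": [0,0,0],"rot": [0,0,-0.1421],"gripper": 0.65},
    {"slide": [0,0,0],"rot": [0,0,-0.1421],"gripper": 0.65},
    {"slide": [0,0,0],"rot": [0,0,-0.04],"gripper": 0.65},
    {"slide": [0,0,0],"rot": [0,0,0],"gripper": 0.65},
    {"slide": [0,0,0],"rot": [0,0,0],"gripper": 0.65},
  ],
)

```text
clock: 34.95
position: [476.7, 182.6, 127.6]
orientation: [[-0.981, 0.193, 0.003], [0.193, 0.981, -0.002], [-0.003, -0.001, -1.0]]
wrist_force: [0.2, 0.4, -0.4]
gripper_width: 55.4
grasp_force: 0.0
```

```bash
python3 top.py; python3 pick.py
```

```text
tray [467.1 110.2  68.3  35.2  -9.7]
drawer frame 48.3 -49.8 [112.5  34.3  85.1] z-check
drawer frame 121.0 -49.3 [112.   35.7  86.2] z-check
drawer frame 195.2 -49.4 [72.5 36.3 86.6] z-check
white 200.29006958007812 180.77862548828125 15.60922622680664 [739.4 221.4]
[[463.7 115.7  72.7  40.3  -9.5]
 [473.4 184.9  72.4  35.1 -10.4]]
target [473.4 184.9  72.4  35.1 -10.4]
clock 35.0 pos [476.6 182.6 127.5] w 55.4 gf 0.0 F [ 0.3 -0.7  0.3]
rot [-0.0015, 0.0031, -0.0122] x 1 | slide [0.0012, 0.0006, 0.0363] x 3
```

Emit:
jog_arm(
  series=[
    {"slide": [0.0015,0.001,0.03],"rot": [-0.002,0.003,-0.012],"gripper": 0.65},
    {"slide": [0,0,0.03],"rot": [0,0,0],"gripper": 0.65},
    {"slide": [0,0,0.028],"rot": [0,0,0],"gripper": 0.65},
    {"slide": [0,0,0.012],"rot": [0,0,0],"gripper": 0.65},
    {"slide": [0,0,0.008],"rot": [0,0,0],"gripper": 0.65},
    {"slide": [0,0,0],"rot": [0,0,0],"gripper": 0.65},
    {"slide": [0,0,0],"rot": [0,0,0],"gripper": 0.65},
    {"slide": [0,0,0],"rot": [0,0,0],"gripper": 0},
    {"slide": [0,0,0],"rot": [0,0,0],"gripper": 0},
    {"slide": [0,0,0],"rot": [0,0,0],"gripper": 0},
    {"slide": [0,0,0],"rot": [0,0,0],"gripper": 0},
    {"slide": [0,0,0],"rot": [0,0,0],"gripper": 0},
    {"slide": [0,0,0],"rot": [0,0,0],"gripper": 0},
  ],
)

```text
clock: 36.35
position: [476.8, 184.2, 20.9]
orientation: [[-0.984, 0.18, 0.003], [0.18, 0.984, 0.001], [-0.003, 0.002, -1.0]]
wrist_force: [-1.0, -0.3, 5.9]
gripper_width: 34.5
grasp_force: 60.7
```

Emit:
jog_arm(
  series=[
    {"slide": [0,0,-0.01],"rot": [0,0,0],"gripper": 0},
    {"slide": [0,0,-0.03],"rot": [0,0,0],"gripper": 0},
    {"slide": [0,0,-0.035],"rot": [0,0,0],"gripper": 0},
    {"slide": [0,0,-0.035],"rot": [0,0,0],"gripper": 0},
    {"slide": [0,0,0],"rot": [0,0,0],"gripper": 0},
    {"slide": [0,0,0],"rot": [0,0,0],"gripper": 0},
  ],
)

```text
clock: 36.95
position: [476.3, 184.0, 130.7]
orientation: [[-0.984, 0.18, 0.003], [0.18, 0.984, 0.001], [-0.002, 0.001, -1.0]]
wrist_force: [-0.2, 0.3, -0.6]
gripper_width: 34.7
grasp_force: 60.0
```

```bash
python3 pl.py S3 3.5 130
```

```text
S3 [ 626.2 -140.1]
clock 37.0 pos [476.3 184.  130.7] w 34.7 gf 60.0 F [-0.2  0.3 -0.6]
rot [0.0003, 0.0001, 0.1339] x 11 | slide [-0.0388, 0.022, 0.0001] x 8
[[472.4 184.6  76.8  35.6 -10.5]
 [434.2 153.1  39.7  22.   -9.6]]
held offset tool x,y [5. 0.]
```

Emit:
jog_arm(
  series=[
    {"slide": [0,0,0],"rot": [0,0,0.1339],"gripper": 0},
    {"slide": [0,0,0],"rot": [0,0,0.1339],"gripper": 0},
    {"slide": [0,0,0],"rot": [0,0,0.1339],"gripper": 0},
    {"slide": [0,0,0],"rot": [0,0,0.1339],"gripper": 0},
    {"slide": [0,0,0],"rot": [0,0,0.1339],"gripper": 0},
    {"slide": [0,0,0],"rot": [0,0,0.1339],"gripper": 0},
    {"slide": [0,0,0],"rot": [0,0,0.1339],"gripper": 0},
    {"slide": [0,0,0],"rot": [0,0,0.1339],"gripper": 0},
    {"slide": [0,0,0],"rot": [0,0,0.1339],"gripper": 0},
    {"slide": [0,0,0],"rot": [0,0,0.1339],"gripper": 0},
    {"slide": [0,0,0],"rot": [0,0,0.1339],"gripper": 0},
    {"slide": [-0.0388,0.022,0],"rot": [0,0,0],"gripper": 0},
    {"slide": [-0.0388,0.022,0],"rot": [0,0,0],"gripper": 0},
    {"slide": [-0.0388,0.022,0],"rot": [0,0,0],"gripper": 0},
    {"slide": [-0.0388,0.022,0],"rot": [0,0,0],"gripper": 0},
    {"slide": [-0.0388,0.022,0],"rot": [0,0,0],"gripper": 0},
    {"slide": [-0.0388,0.022,0],"rot": [0,0,0],"gripper": 0},
    {"slide": [-0.0388,0.022,0],"rot": [0,0,0],"gripper": 0},
    {"slide": [-0.0388,0.022,0],"rot": [0,0,0],"gripper": 0},
  ],
)

```text
clock: 38.9
position: [624.0, -141.5, 127.0]
orientation: [[0.083, 0.997, -0.004], [0.997, -0.083, 0.002], [0.002, -0.004, -1.0]]
wrist_force: [0.8, 0.7, -0.7]
gripper_width: 35.0
grasp_force: 60.0
```

Emit:
jog_arm(
  series=[
    {"slide": [0,0,0],"rot": [0,0,0],"gripper": 0},
    {"slide": [0,0,0],"rot": [0,0,0],"gripper": 0},
    {"slide": [0,0,0],"rot": [0,0,0],"gripper": 0},
  ],
)

```text
clock: 39.2
position: [623.5, -139.0, 127.8]
orientation: [[0.082, 0.997, -0.003], [0.997, -0.082, 0.002], [0.002, -0.003, -1.0]]
wrist_force: [-0.3, 0.1, -0.5]
gripper_width: 34.5
grasp_force: 60.1
```

```bash
python3 pl.py S3 3.8 32
```

```text
S3 [ 626.1 -140.4]
clock 39.2 pos [ 623.5 -139.   127.8] w 34.5 gf 60.1 F [-0.3  0.1 -0.5]
rot [-0.0034, -0.0016, 0.0003] x 1 | slide [-0.0004, 0.0009, 0.0319] x 3
[[ 713.6 -165.3   29.    20.2   16.5]
 [ 580.6 -138.9   27.7   14.5   62.7]
 [ 544.  -145.9   40.1   27.3   84.9]
 [ 623.3 -144.    94.5   35.3   85.3]]
held offset tool x,y [-3.7  0.2]
```

Emit:
jog_arm(
  series=[
    {"slide": [0,0.0015,0.03],"rot": [-0.003,-0.002,0],"gripper": 0},
    {"slide": [0,0,0.03],"rot": [0,0,0],"gripper": 0},
    {"slide": [0,0,0.015],"rot": [0,0,0],"gripper": 0},
    {"slide": [0,0,0.01],"rot": [0,0,0],"gripper": 0},
    {"slide": [0,0,0.005],"rot": [0,0,0],"gripper": 0},
    {"slide": [0,0,0.005],"rot": [0,0,0],"gripper": 0},
    {"slide": [0,0,0.003],"rot": [0,0,0],"gripper": 0},
    {"slide": [0,0,0],"rot": [0,0,0],"gripper": 0},
    {"slide": [0,0,0],"rot": [0,0,0],"gripper": 0},
  ],
)

```text
clock: 40.15
position: [627.2, -140.6, 31.9]
orientation: [[0.083, 0.997, 0.004], [0.997, -0.083, -0.002], [-0.002, 0.004, -1.0]]
wrist_force: [0.1, 0.2, -0.7]
gripper_width: 34.4
grasp_force: 60.1
```

Emit:
jog_arm(
  series=[
    {"slide": [0,0,0.002],"rot": [0,0,0],"gripper": 0},
    {"slide": [0,0,0.001],"rot": [0,0,0],"gripper": 0},
    {"slide": [0,0,0],"rot": [0,0,0],"gripper": 0},
    {"slide": [0,0,0],"rot": [0,0,0],"gripper": 0.55},
    {"slide": [0,0,0],"rot": [0,0,0],"gripper": 0.55},
    {"slide": [0,0,0],"rot": [0,0,0],"gripper": 0.55},
    {"slide": [0,0,-0.02],"rot": [0,0,0],"gripper": 0.55},
    {"slide": [0,0,-0.04],"rot": [0,0,0],"gripper": 0.55},
    {"slide": [0,0,-0.04],"rot": [0,0,0],"gripper": 0.55},
    {"slide": [0.034,-0.0258,0],"rot": [0,0,0],"gripper": 0.6},
    {"slide": [0.034,-0.0258,0],"rot": [0,0,0],"gripper": 0.6},
    {"slide": [0.034,-0.0258,0],"rot": [0,0,0],"gripper": 0.6},
    {"slide": [0.034,-0.0258,0],"rot": [0,0,0],"gripper": 0.6},
    {"slide": [0.034,-0.0258,0],"rot": [0,0,0],"gripper": 0.6},
    {"slide": [0.034,-0.0258,0],"rot": [0,0,0],"gripper": 0.6},
    {"slide": [0.034,-0.0258,0],"rot": [0,0,0],"gripper": 0.6},
  ],
)

```text
clock: 41.75
position: [465.3, 113.2, 127.7]
orientation: [[0.083, 0.997, 0.004], [0.997, -0.083, -0.002], [-0.001, 0.004, -1.0]]
wrist_force: [1.0, 1.0, 0.3]
gripper_width: 51.1
grasp_force: 0.0
```

Emit:
jog_arm(
  series=[
    {"slide": [0,0,0],"rot": [0,0,-0.1343],"gripper": 0.65},
    {"slide": [0,0,0],"rot": [0,0,-0.1343],"gripper": 0.65},
    {"slide": [0,0,0],"rot": [0,0,-0.1343],"gripper": 0.65},
    {"slide": [0,0,0],"rot": [0,0,-0.1343],"gripper": 0.65},
    {"slide": [0,0,0],"rot": [0,0,-0.1343],"gripper": 0.65},
    {"slide": [0,0,0],"rot": [0,0,-0.1343],"gripper": 0.65},
    {"slide": [0,0,0],"rot": [0,0,-0.1343],"gripper": 0.65},
    {"slide": [0,0,0],"rot": [0,0,-0.1343],"gripper": 0.65},
    {"slide": [0,0,0],"rot": [0,0,-0.1343],"gripper": 0.65},
    {"slide": [0,0,0],"rot": [0,0,-0.1343],"gripper": 0.65},
    {"slide": [0,0,0],"rot": [0,0,-0.1343],"gripper": 0.65},
    {"slide": [0,0,0],"rot": [0,0,0],"gripper": 0.65},
    {"slide": [0,0,0],"rot": [0,0,0],"gripper": 0.65},
  ],
)

```text
clock: 43.05
position: [466.3, 111.9, 127.5]
orientation: [[-0.984, 0.179, 0.003], [0.179, 0.984, -0.002], [-0.003, -0.001, -1.0]]
wrist_force: [-0.2, 0.3, 0.5]
gripper_width: 55.6
grasp_force: 0.0
```

```bash
python3 top.py; python3 pick.py
```

```text
drawer frame 47.8 -49.7 [112.8  35.4  84.6] z-check
drawer frame 121.0 -49.2 [112.3  35.8  86.2] z-check
drawer frame 194.5 -49.5 [72.  36.3 87.7] z-check
drawer frame 195.6 65.5 [70.  34.9 86. ] z-check
white 200.5 180.5 15.700418472290039 [740. 221.]
[[463.  112.2  72.7  35.1  -9.7]]
target [463.  112.2  72.7  35.1  -9.7]
clock 43.1 pos [466.3 111.9 127.4] w 55.5 gf 0.0 F [-0.3  0.5  0.5]
rot [-0.0013, 0.0032, -0.0093] x 1 | slide [0.0011, -0.0001, 0.0363] x 3
```

Emit:
jog_arm(
  series=[
    {"slide": [0.002,0,0.03],"rot": [-0.001,0.003,-0.009],"gripper": 0.65},
    {"slide": [0,0,0.03],"rot": [0,0,0],"gripper": 0.65},
    {"slide": [0,0,0.028],"rot": [0,0,0],"gripper": 0.65},
    {"slide": [0,0,0.012],"rot": [0,0,0],"gripper": 0.65},
    {"slide": [0,0,0.008],"rot": [0,0,0],"gripper": 0.65},
    {"slide": [0,0,0],"rot": [0,0,0],"gripper": 0.65},
    {"slide": [0,0,0],"rot": [0,0,0],"gripper": 0.65},
    {"slide": [0,0,0],"rot": [0,0,0],"gripper": 0},
    {"slide": [0,0,0],"rot": [0,0,0],"gripper": 0},
    {"slide": [0,0,0],"rot": [0,0,0],"gripper": 0},
    {"slide": [0,0,0],"rot": [0,0,0],"gripper": 0},
    {"slide": [0,0,0],"rot": [0,0,0],"gripper": 0},
    {"slide": [0,0,0],"rot": [0,0,0],"gripper": 0},
  ],
)

```text
clock: 44.45
position: [465.6, 112.4, 20.6]
orientation: [[-0.986, 0.167, 0.003], [0.167, 0.986, -0.0], [-0.003, 0.0, -1.0]]
wrist_force: [-1.0, 0.1, 6.9]
gripper_width: 34.2
grasp_force: 60.7
```

Emit:
jog_arm(
  series=[
    {"slide": [0,0,-0.01],"rot": [0,0,0],"gripper": 0},
    {"slide": [0,0,-0.03],"rot": [0,0,0],"gripper": 0},
    {"slide": [0,0,-0.035],"rot": [0,0,0],"gripper": 0},
    {"slide": [0,0,-0.035],"rot": [0,0,0],"gripper": 0},
    {"slide": [0,0,0],"rot": [0,0,0],"gripper": 0},
    {"slide": [0,0,0],"rot": [0,0,0],"gripper": 0},
  ],
)

```text
clock: 45.05
position: [465.2, 112.3, 130.5]
orientation: [[-0.986, 0.167, 0.003], [0.167, 0.986, -0.0], [-0.003, 0.0, -1.0]]
wrist_force: [0.6, 0.4, -1.4]
gripper_width: 34.3
grasp_force: 60.0
```

```bash
python3 pl.py S1 2.5 130
```

```text
S1 [ 476.8 -126.7]
clock 45.0 pos [465.2 112.3 130.5] w 34.3 gf 60.0 F [ 0.6  0.4 -1.4]
rot [0.0002, 0.0002, 0.1351] x 11 | slide [-0.0395, 0.0052, 0.0001] x 6
[[462.4 112.9  76.9  35.7  -9.4]]
held offset tool x,y [4.1 0.1]
```

Emit:
jog_arm(
  series=[
    {"slide": [0,0,0],"rot": [0,0,0.1351],"gripper": 0},
    {"slide": [0,0,0],"rot": [0,0,0.1351],"gripper": 0},
    {"slide": [0,0,0],"rot": [0,0,0.1351],"gripper": 0},
    {"slide": [0,0,0],"rot": [0,0,0.1351],"gripper": 0},
    {"slide": [0,0,0],"rot": [0,0,0.1351],"gripper": 0},
    {"slide": [0,0,0],"rot": [0,0,0.1351],"gripper": 0},
    {"slide": [0,0,0],"rot": [0,0,0.1351],"gripper": 0},
    {"slide": [0,0,0],"rot": [0,0,0.1351],"gripper": 0},
    {"slide": [0,0,0],"rot": [0,0,0.1351],"gripper": 0},
    {"slide": [0,0,0],"rot": [0,0,0.1351],"gripper": 0},
    {"slide": [0,0,0],"rot": [0,0,0.1351],"gripper": 0},
    {"slide": [-0.0394,0.0052,0],"rot": [0,0,0],"gripper": 0},
    {"slide": [-0.0394,0.0052,0],"rot": [0,0,0],"gripper": 0},
    {"slide": [-0.0394,0.0052,0],"rot": [0,0,0],"gripper": 0},
    {"slide": [-0.0394,0.0052,0],"rot": [0,0,0],"gripper": 0},
    {"slide": [-0.0394,0.0052,0],"rot": [0,0,0],"gripper": 0},
    {"slide": [-0.0394,0.0052,0],"rot": [0,0,0],"gripper": 0},
    {"slide": [0,0,0],"rot": [0,0,0],"gripper": 0},
    {"slide": [0,0,0],"rot": [0,0,0],"gripper": 0},
    {"slide": [0,0,0],"rot": [0,0,0],"gripper": 0},
  ],
)

```text
clock: 47.1
position: [474.6, -124.7, 128.3]
orientation: [[0.082, 0.997, -0.003], [0.997, -0.082, 0.001], [0.001, -0.003, -1.0]]
wrist_force: [0.1, 0.1, -0.5]
gripper_width: 34.6
grasp_force: 60.0
```

```bash
python3 pl.py S1 1.5 32
```

```text
S1 [ 476.8 -125.7]
clock 47.1 pos [ 474.6 -124.7  128.3] w 34.6 gf 60.0 F [ 0.1  0.1 -0.5]
rot [-0.0028, -0.001, 0.0006] x 1 | slide [-0.0003, 0.0008, 0.0321] x 3
[[ 558.7 -148.2   41.    18.8  -44.5]
 [ 516.2 -133.1   28.2   14.5  -31. ]
 [ 474.2 -130.1   93.8   35.8   84.9]
 [ 563.   -98.    41.2   21.2   85. ]]
held offset tool x,y [-4.1  0. ]
```

Emit:
jog_arm(
  series=[
    {"slide": [0,0.0012,0.03],"rot": [-0.003,-0.001,0],"gripper": 0},
    {"slide": [0,0,0.03],"rot": [0,0,0],"gripper": 0},
    {"slide": [0,0,0.015],"rot": [0,0,0],"gripper": 0},
    {"slide": [0,0,0.01],"rot": [0,0,0],"gripper": 0},
    {"slide": [0,0,0.005],"rot": [0,0,0],"gripper": 0},
    {"slide": [0,0,0.005],"rot": [0,0,0],"gripper": 0},
    {"slide": [0,0,0.003],"rot": [0,0,0],"gripper": 0},
    {"slide": [0,0,0],"rot": [0,0,0],"gripper": 0},
    {"slide": [0,0,0],"rot": [0,0,0],"gripper": 0},
  ],
)

```text
clock: 48.05
position: [477.7, -126.4, 31.9]
orientation: [[0.083, 0.997, 0.004], [0.997, -0.083, -0.002], [-0.002, 0.004, -1.0]]
wrist_force: [0.5, -0.5, -0.2]
gripper_width: 34.4
grasp_force: 60.0
```

Emit:
jog_arm(
  series=[
    {"slide": [0,0,0.002],"rot": [0,0,0],"gripper": 0},
    {"slide": [0,0,0.001],"rot": [0,0,0],"gripper": 0},
    {"slide": [0,0,0],"rot": [0,0,0],"gripper": 0},
    {"slide": [0,0,0],"rot": [0,0,0],"gripper": 0.55},
    {"slide": [0,0,0],"rot": [0,0,0],"gripper": 0.55},
    {"slide": [0,0,0],"rot": [0,0,0],"gripper": 0.55},
    {"slide": [0,0,-0.02],"rot": [0,0,0],"gripper": 0.55},
    {"slide": [0,0,-0.04],"rot": [0,0,0],"gripper": 0.55},
    {"slide": [0,0,-0.04],"rot": [0,0,0],"gripper": 0.55},
    {"slide": [0.0448,-0.0026,0],"rot": [0,0,0],"gripper": 0.8},
    {"slide": [0.0448,-0.0026,0],"rot": [0,0,0],"gripper": 0.8},
    {"slide": [0.0448,-0.0026,0],"rot": [0,0,0],"gripper": 0.8},
    {"slide": [0.0448,-0.0026,0],"rot": [0,0,0],"gripper": 0.8},
    {"slide": [0.0448,-0.0026,0],"rot": [0,0,0],"gripper": 0.8},
    {"slide": [0.0448,-0.0026,0],"rot": [0,0,0],"gripper": 0.8},
    {"slide": [0.0448,-0.0026,0],"rot": [0,0,0],"gripper": 0.8},
    {"slide": [0.0448,-0.0026,0],"rot": [0,0,0],"gripper": 0.8},
    {"slide": [0,0,0],"rot": [0,0,0],"gripper": 0.8},
    {"slide": [0,0,0],"rot": [0,0,0],"gripper": 0.8},
  ],
)

```text
clock: 49.95
position: [485.7, 233.6, 127.8]
orientation: [[0.081, 0.997, 0.003], [0.997, -0.081, -0.002], [-0.002, 0.003, -1.0]]
wrist_force: [0.4, -0.5, 0.2]
gripper_width: 68.5
grasp_force: 0.0
```

```bash
python3 top.py; python3 - <<'E'
from h import *;from plan import plan
s=read_state();c=capture("wrist");i=c["color"];cv2.imwrite("pics/w3.png",i)
g=cv2.inRange(cv2.cvtColor(i,cv2.COLOR_BGR2HSV),(15,0,150),(40,70,255));g=cv2.morphologyEx(g,cv2.MORPH_CLOSE,np.ones((9,9)))
for k in cv2.findContours(g,0,1)[0]:
    if cv2.contourArea(k)>1500:
        w=np.array([onz(c,p,35,s)[:2] for p in k[:,0].astype(float)],np.float32);(x,y),r=cv2.minEnclosingCircle(w);print(x,y,r)
plan(487,278,130,85)
E
```

```text
drawer frame 48.3 -49.8 [112.6  34.1  85. ] z-check
drawer frame 47.3 66.7 [70.2 34.2 84.1] z-check
drawer frame 121.1 -49.1 [112.3  35.7  86.2] z-check
drawer frame 194.8 -49.4 [72.2 36.4 87.2] z-check
drawer frame 195.5 65.5 [69.8 34.8 86.3] z-check
white 200.0 181.0 15.620599746704102 [739.  221.9]
489.2121887207031 280.1452941894531 26.47124481201172
clock 50.0 pos [485.7 232.  127.7] w 68.5 gf 0.0 F [-0.9 -0.3  0. ]
rot [0.0026, 0.0021, 0.0035] x 1 | slide [0.023, -0.0014, -0.0011] x 2
```

View pics/w3.png

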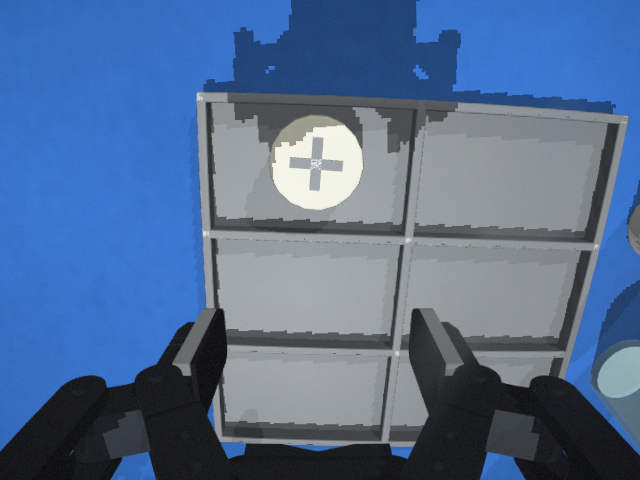

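The wrist view shows the plate with its cross at (316,163) in the otherwise empty tray. It is centred between the finger lines, with about 30 mm free on each side along x.

Emit:
jog_arm(
  series=[
    {"slide": [0.0235,-0.0005,0],"rot": [0.003,0.002,0.003],"gripper": 0.8},
    {"slide": [0.0235,-0.0005,0],"rot": [0,0,0],"gripper": 0.8},
    {"slide": [0,0,0],"rot": [0,0,0],"gripper": 0.8},
    {"slide": [0,0,0.035],"rot": [0,0,0],"gripper": 0.8},
    {"slide": [0,0,0.03],"rot": [0,0,0],"gripper": 0.8},
    {"slide": [0,0,0.02],"rot": [0,0,0],"gripper": 0.8},
    {"slide": [0,0,0.015],"rot": [0,0,0],"gripper": 0.8},
    {"slide": [0,0,0.01],"rot": [0,0,0],"gripper": 0.8},
    {"slide": [0,0,0.004],"rot": [0,0,0],"gripper": 0.8},
    {"slide": [0,0,0],"rot": [0,0,0],"gripper": 0.8},
    {"slide": [0,0,0],"rot": [0,0,0],"gripper": 0.8},
  ],
)

```text
clock: 51.15
position: [489.6, 279.8, 14.7]
orientation: [[0.086, 0.996, 0.001], [0.996, -0.086, 0.001], [0.001, 0.001, -1.0]]
wrist_force: [-0.5, 0.7, 0.4]
gripper_width: 68.2
grasp_force: 0.0
```

Emit:
jog_arm(
  series=[
    {"slide": [0,0,0],"rot": [0,0,0],"gripper": 0},
    {"slide": [0,0,0],"rot": [0,0,0],"gripper": 0},
    {"slide": [0,0,0],"rot": [0,0,0],"gripper": 0},
    {"slide": [0,0,0],"rot": [0,0,0],"gripper": 0},
    {"slide": [0,0,0],"rot": [0,0,0],"gripper": 0},
    {"slide": [0,0,0],"rot": [0,0,0],"gripper": 0},
  ],
)

```text
clock: 51.75
position: [489.8, 280.2, 15.4]
orientation: [[0.086, 0.996, 0.002], [0.996, -0.086, 0.001], [0.001, 0.002, -1.0]]
wrist_force: [-0.9, -1.1, 6.6]
gripper_width: 51.6
grasp_force: 62.5
```

Emit:
jog_arm(
  series=[
    {"slide": [0,0,-0.01],"rot": [0,0,0],"gripper": 0},
    {"slide": [0,0,-0.03],"rot": [0,0,0],"gripper": 0},
    {"slide": [0,0,-0.035],"rot": [0,0,0],"gripper": 0},
    {"slide": [0,0,-0.035],"rot": [0,0,0],"gripper": 0},
    {"slide": [0,0,0],"rot": [0,0,0],"gripper": 0},
    {"slide": [0,0,0],"rot": [0,0,0],"gripper": 0},
  ],
)

```text
clock: 52.35
position: [489.8, 280.3, 125.3]
orientation: [[0.086, 0.996, 0.003], [0.996, -0.086, 0.002], [0.002, 0.003, -1.0]]
wrist_force: [-1.0, -0.0, -2.0]
gripper_width: 51.8
grasp_force: 63.1
```

```bash
cat > pw.py <<'E'
import sys
from h import *;from plan import plan;from pk import *
s=read_state();c=capture("wrist");i=c["color"];cv2.imwrite("pics/w.png",i)
z=s["position"][2]+20
g=cv2.inRange(cv2.cvtColor(i,cv2.COLOR_BGR2HSV),(15,0,150),(40,70,255));g=cv2.morphologyEx(g,cv2.MORPH_CLOSE,np.ones((15,15)))
for k in cv2.findContours(g,0,1)[0]:
    if cv2.contourArea(k)>3000:
        w=np.array([onz(c,p,z,s)[:2] for p in k[:,0].astype(float)],np.float32);(x,y),r=cv2.minEnclosingCircle(w);print(x,y,r,"off",(s["orientation"].T[:2,:2]@(np.array([x,y])-s["position"][:2])).round(1))
plan(*P["Q"],float(sys.argv[1]),85.25)
E
python3 pw.py 125
```

```text
489.95831298828125 281.4925231933594 26.27522087097168 off [1.2 0.1]
clock 52.4 pos [488.7 279.8 123.8] w 51.5 gf 63.1 F [-0.3  0.1 -1.7]
rot [0.0, -0.0007, -0.003] x 1 | slide [-0.0404, 0.0097, -0.0001] x 10
```

Emit:
jog_arm(
  series=[
    {"slide": [-0.0404,0.0097,0],"rot": [0,0,-0.003],"gripper": 0},
    {"slide": [-0.0404,0.0097,0],"rot": [0,0,0],"gripper": 0},
    {"slide": [-0.0404,0.0097,0],"rot": [0,0,0],"gripper": 0},
    {"slide": [-0.0404,0.0097,0],"rot": [0,0,0],"gripper": 0},
    {"slide": [-0.0404,0.0097,0],"rot": [0,0,0],"gripper": 0},
    {"slide": [-0.0404,0.0097,0],"rot": [0,0,0],"gripper": 0},
    {"slide": [-0.0404,0.0097,0],"rot": [0,0,0],"gripper": 0},
    {"slide": [-0.0404,0.0097,0],"rot": [0,0,0],"gripper": 0},
    {"slide": [-0.0404,0.0097,0],"rot": [0,0,0],"gripper": 0},
    {"slide": [-0.0404,0.0097,0],"rot": [0,0,0],"gripper": 0},
    {"slide": [0,0,0],"rot": [0,0,0],"gripper": 0},
    {"slide": [0,0,0],"rot": [0,0,0],"gripper": 0},
    {"slide": [0,0,0],"rot": [0,0,0],"gripper": 0},
  ],
)

```text
clock: 53.7
position: [550.6, -129.5, 122.3]
orientation: [[0.082, 0.997, -0.003], [0.997, -0.082, 0.002], [0.002, -0.003, -1.0]]
wrist_force: [0.2, -0.3, -1.7]
gripper_width: 51.8
grasp_force: 63.1
```

```bash
python3 pw.py 27
```

```text
551.17578125 -130.2556915283203 25.607789993286133 off [-0.7  0.6]
479.3936462402344 -79.58447265625 29.2945499420166 off [ 43.9 -75.1]
clock 53.8 pos [ 550.9 -129.3  122.7] w 51.5 gf 63.1 F [-0.2  0.2 -0.9]
rot [-0.0023, -0.0017, 0.0014] x 1 | slide [-0.0004, 0.0003, 0.0319] x 3
```

Emit:
jog_arm(
  series=[
    {"slide": [0,0,0.03],"rot": [-0.002,-0.002,0],"gripper": 0},
    {"slide": [0,0,0.03],"rot": [0,0,0],"gripper": 0},
    {"slide": [0,0,0.015],"rot": [0,0,0],"gripper": 0},
    {"slide": [0,0,0.01],"rot": [0,0,0],"gripper": 0},
    {"slide": [0,0,0.005],"rot": [0,0,0],"gripper": 0},
    {"slide": [0,0,0.004],"rot": [0,0,0],"gripper": 0},
    {"slide": [0,0,0.002],"rot": [0,0,0],"gripper": 0},
    {"slide": [0,0,0],"rot": [0,0,0],"gripper": 0},
    {"slide": [0,0,0],"rot": [0,0,0],"gripper": 0},
  ],
)

```text
clock: 54.65
position: [552.6, -131.1, 28.2]
orientation: [[0.083, 0.997, 0.003], [0.997, -0.083, -0.002], [-0.002, 0.003, -1.0]]
wrist_force: [0.7, -0.9, -1.2]
gripper_width: 51.3
grasp_force: 63.1
```

Emit:
jog_arm(
  series=[
    {"slide": [0,0,0.0025],"rot": [0,0,0],"gripper": 0},
    {"slide": [0,0,0.002],"rot": [0,0,0],"gripper": 0},
    {"slide": [0,0,0],"rot": [0,0,0],"gripper": 0},
    {"slide": [0,0,0],"rot": [0,0,0],"gripper": 0.75},
    {"slide": [0,0,0],"rot": [0,0,0],"gripper": 0.75},
    {"slide": [0,0,0],"rot": [0,0,0],"gripper": 0.75},
    {"slide": [0,0,-0.02],"rot": [0,0,0],"gripper": 0.75},
    {"slide": [0,0,-0.045],"rot": [0,0,0],"gripper": 0.75},
    {"slide": [0,0,-0.045],"rot": [0,0,0],"gripper": 0.75},
    {"slide": [-0.014,-0.0324,0],"rot": [0,0,0],"gripper": 0},
    {"slide": [-0.014,-0.0324,0],"rot": [0,0,0],"gripper": 0},
    {"slide": [-0.014,-0.0324,0],"rot": [0,0,0],"gripper": 0},
    {"slide": [-0.014,-0.0324,0],"rot": [0,0,0],"gripper": 0},
    {"slide": [-0.014,-0.0324,0],"rot": [0,0,0],"gripper": 0},
    {"slide": [0,0,0],"rot": [0,0,0],"gripper": 0},
    {"slide": [0,0,0],"rot": [0,0,0],"gripper": 0},
  ],
)

```text
clock: 56.25
position: [384.6, -187.4, 133.2]
orientation: [[0.084, 0.996, 0.003], [0.996, -0.084, -0.002], [-0.002, 0.003, -1.0]]
wrist_force: [0.2, -0.4, -0.9]
gripper_width: -0.0
grasp_force: 0.0
```

```bash
python3 top.py; python3 - <<'E'
from h import *;from plan import plan;from pk import *
s=capture("side");t=capture("top")
a=t["color"][150:390,330:530];b=s["color"][250:460,180:400]
a=cv2.resize(a,(400,480));b=cv2.resize(b,(400,382));b=np.vstack([b,np.zeros((98,400,3),np.uint8)])
cv2.imwrite("pics/f.png",np.hstack([a,b]))
plan(390,-186,60,85.25)
E
```

```text
drawer frame 48.2 -49.8 [112.8  35.4  84.2] z-check
drawer frame 47.3 66.3 [70.1 34.5 84.4] z-check
drawer frame 121.0 -49.2 [112.3  35.7  86.2] z-check
drawer frame 194.7 -49.4 [72.  36.3 87.4] z-check
drawer frame 195.8 65.4 [69.9 34.8 85.8] z-check
white 386.02850341796875 280.3808288574219 16.72185707092285 [ 552.8 -129.1]
white 200.5454559326172 180.5454559326172 15.636725425720215 [739.9 220.9]
clock 56.4 pos [ 385.9 -187.3  133.2] w 0.1 gf 0.0 F [ 0.1 -0.7  0.6]
rot [0.0034, 0.0018, 0.0008] x 1 | slide [0.0008, 0.002, 0.0366] x 2
```

View pics/f.png

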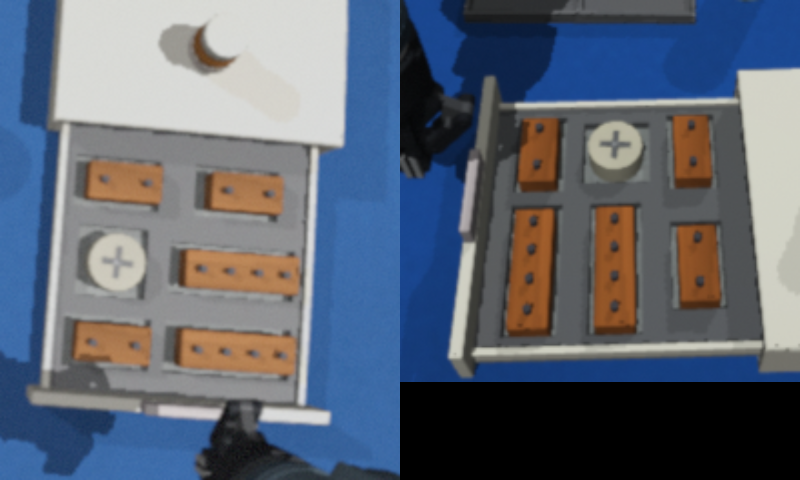

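Both views show all six pieces down in their own pockets with pins up, and the plate's cross upwards at (115,262) in the left half. The fingers are clear, in front of the drawer.

Emit:
jog_arm(
  series=[
    {"slide": [0,0,0.03],"rot": [0.003,0.002,0],"gripper": 0},
    {"slide": [0,0,0.03],"rot": [0,0,0],"gripper": 0},
    {"slide": [0,0,0.015],"rot": [0,0,0],"gripper": 0},
    {"slide": [0,0,0],"rot": [0,0,0],"gripper": 0},
    {"slide": [0,0.005,0],"rot": [0,0,0],"gripper": 0},
    {"slide": [0,0.008,0],"rot": [0,0,0],"gripper": 0},
    {"slide": [0,0.01,0],"rot": [0,0,0],"gripper": 0},
    {"slide": [0,0.015,0],"rot": [0,0,0],"gripper": 0},
    {"slide": [0,0.02,0],"rot": [0,0,0],"gripper": 0},
    {"slide": [0,0.02,0],"rot": [0,0,0],"gripper": 0},
    {"slide": [0,0.02,0],"rot": [0,0,0],"gripper": 0},
    {"slide": [0,0.02,0],"rot": [0,0,0],"gripper": 0},
    {"slide": [0,0.02,0],"rot": [0,0,0],"gripper": 0},
    {"slide": [0,0.02,0],"rot": [0,0,0],"gripper": 0},
    {"slide": [0,0.02,0],"rot": [0,0,0],"gripper": 0},
    {"slide": [0,0.02,0],"rot": [0,0,0],"gripper": 0},
    {"slide": [0,0.015,0],"rot": [0,0,0],"gripper": 0},
    {"slide": [0,0.01,0],"rot": [0,0,0],"gripper": 0},
    {"slide": [0,0.005,0],"rot": [0,0,0],"gripper": 0},
    {"slide": [0,0,0],"rot": [0,0,0],"gripper": 0},
  ],
)

```text
clock: 58.4
position: [613.4, -206.1, 58.1]
orientation: [[0.082, 0.997, 0.001], [0.997, -0.082, 0.0], [0.0, 0.001, -1.0]]
wrist_force: [-0.0, -0.6, -0.0]
gripper_width: 0.3
grasp_force: 0.0
```

Emit:
jog_arm(
  series=[
    {"slide": [0,0.006,0],"rot": [0,0,0],"gripper": 0},
    {"slide": [0,0.006,0],"rot": [0,0,0],"gripper": 0},
    {"slide": [0,0.005,0],"rot": [0,0,0],"gripper": 0},
    {"slide": [0,0.004,0],"rot": [0,0,0],"gripper": 0},
    {"slide": [0,0.003,0],"rot": [0,0,0],"gripper": 0},
    {"slide": [0,0,0],"rot": [0,0,0],"gripper": 0},
  ],
)

```text
clock: 59.0
position: [636.6, -208.2, 57.7]
orientation: [[0.083, 0.997, 0.0], [0.997, -0.083, 0.0], [0.0, 0.0, -1.0]]
wrist_force: [0.5, 1.1, 0.0]
gripper_width: 0.3
grasp_force: 0.0
```

```bash
python3 - <<'E'
from h import *
t=capture("top");s=capture("side")
a=cv2.resize(t["color"][60:260,345:515],(400,470));b=cv2.resize(s["color"][270:460,330:565],(400,323));b=np.vstack([b,np.zeros((147,400,3),np.uint8)])
cv2.imwrite("pics/g.png",np.hstack([a,b]))
E
```

```text
(no output)
```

View pics/g.png

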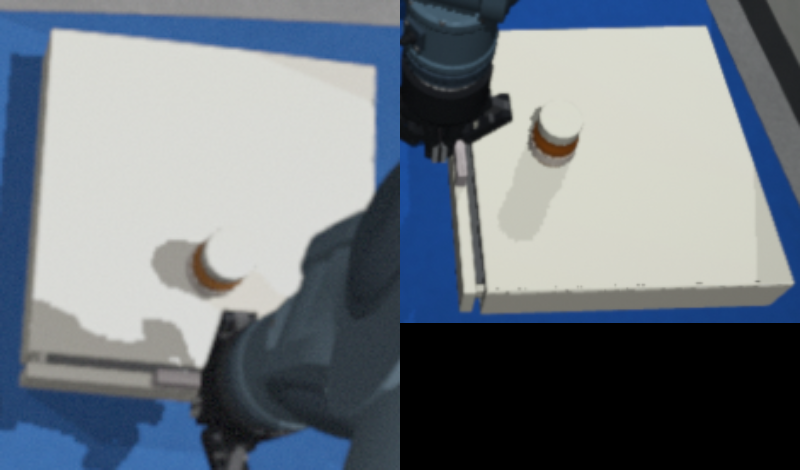

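A narrow gap remains at the front, with its dark slit at (478,220) in the side half, so I'll push a little further.

Emit:
jog_arm(
  series=[
    {"slide": [0,0.002,0],"rot": [0,0,0],"gripper": 0},
    {"slide": [0,0.002,0],"rot": [0,0,0],"gripper": 0},
    {"slide": [0,0.002,0],"rot": [0,0,0],"gripper": 0},
    {"slide": [0,0.001,0],"rot": [0,0,0],"gripper": 0},
    {"slide": [0,0,0],"rot": [0,0,0],"gripper": 0},
    {"slide": [0,0,0],"rot": [0,0,0],"gripper": 0},
  ],
)

```text
clock: 59.7
position: [643.0, -208.6, 57.6]
orientation: [[0.083, 0.997, -0.0], [0.997, -0.083, 0.001], [0.001, -0.0, -1.0]]
wrist_force: [-0.3, -0.8, -0.8]
gripper_width: -0.0
grasp_force: 0.1
```

Emit:
jog_arm(
  series=[
    {"slide": [0,0.001,0],"rot": [0,0,0],"gripper": 0},
    {"slide": [0,0.001,0],"rot": [0,0,0],"gripper": 0},
    {"slide": [0,0.001,0],"rot": [0,0,0],"gripper": 0},
    {"slide": [0,0,0],"rot": [0,0,0],"gripper": 0},
    {"slide": [0,0,0],"rot": [0,0,0],"gripper": 0},
  ],
)

```text
clock: 60.2
position: [645.1, -208.8, 57.6]
orientation: [[0.083, 0.997, -0.002], [0.997, -0.083, 0.001], [0.001, -0.002, -1.0]]
wrist_force: [-4.6, -0.5, 2.1]
gripper_width: 0.2
grasp_force: 2.3
```

Emit:
jog_arm(
  series=[
    {"slide": [0,0.001,0],"rot": [0,0,0],"gripper": 0},
    {"slide": [0,0.001,0],"rot": [0,0,0],"gripper": 0},
    {"slide": [0,0,0],"rot": [0,0,0],"gripper": 0},
    {"slide": [0,0,0],"rot": [0,0,0],"gripper": 0},
  ],
)

```text
clock: 60.6
position: [645.1, -208.8, 57.6]
orientation: [[0.083, 0.997, -0.006], [0.997, -0.083, 0.001], [0.001, -0.006, -1.0]]
wrist_force: [-9.9, 0.0, 7.4]
gripper_width: -0.4
grasp_force: 5.2
```

The drawer is at its stop: the TCP didn't move and the force rose to 10 N. I'll back away, rise and check.

Emit:
jog_arm(
  series=[
    {"slide": [0,-0.01,0],"rot": [0,0,0],"gripper": 0},
    {"slide": [0,-0.03,0],"rot": [0,0,0],"gripper": 0},
    {"slide": [0,-0.04,-0.02],"rot": [0,0,0],"gripper": 0},
    {"slide": [0,-0.04,-0.03],"rot": [0,0,0],"gripper": 0},
    {"slide": [0.04,-0.02,-0.03],"rot": [0,0,0],"gripper": 0},
    {"slide": [0.045,0,-0.02],"rot": [0,0,0],"gripper": 0},
    {"slide": [0.045,0,0],"rot": [0,0,0],"gripper": 0},
    {"slide": [0.045,0,0],"rot": [0,0,0],"gripper": 0},
    {"slide": [0.045,0,0],"rot": [0,0,0],"gripper": 0},
    {"slide": [0,0,0],"rot": [0,0,0],"gripper": 0},
    {"slide": [0,0,0],"rot": [0,0,0],"gripper": 0},
    {"slide": [0,0,0],"rot": [0,0,0],"gripper": 0},
  ],
)

```text
clock: 61.8
position: [528.3, 18.2, 155.8]
orientation: [[0.084, 0.997, 0.0], [0.997, -0.084, 0.001], [0.001, 0.0, -1.0]]
wrist_force: [0.0, 0.2, -0.1]
gripper_width: -0.5
grasp_force: 0.0
```

```bash
python3 - <<'E'
from h import *
t=capture("top");s=capture("side")
a=cv2.resize(t["color"][60:260,345:515],(400,470));b=cv2.resize(s["color"][270:460,330:565],(400,323));b=np.vstack([b,np.zeros((147,400,3),np.uint8)])
cv2.imwrite("pics/h.png",np.hstack([a,b]));print(read_state()["wrist_force"])
E
```

```text
[-0.28452039 -0.707835   -0.85572842]
```

View pics/h.png

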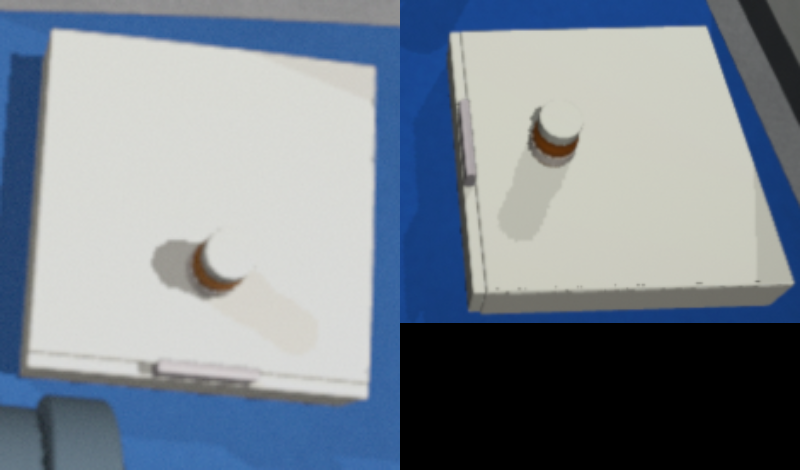

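The drawer is shut tight, with only a thin seam at the front edge. The jar hasn't moved and the arm is clear.

```bash
python3 -c "from station import *;print(job_done())"
```

```text
the job is handed in; nothing more can be done
None
```

I handed the job in: all six pieces were seen upright in pockets of their own kind before I shut the drawer against its stop, and the amber jar, dropper bottle and beaker were never touched; no verdict came back.

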